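Factory-reset a donated router with the stylus from the revolving tool stand

TASK

This donated Wi-Fi router must be factory-reset before it can be sold: take the slim metal stylus out of the revolving tool stand and with its tip press the reset button, recessed in the router's upturned underside, fully in, without forcing it, and keep it in for at least two seconds. Then stand the stylus back in an empty tube of the stand, right down, and let go. Do not push the router along, knock its antennas, or disturb the jar, the mug, the power adapter or the other tools in the stand.

Things in the scene. Friction and masses are not known exactly. Their poses are not given: they have to be found in the camera images.
- stylus: Slim bare-metal stylus, 150 mm long, 60 g, round: tip rod 6 mm thick and 35 mm long, then a cone, then the 14 mm thick handle from 49 mm above the tip to the blunt top at 150 mm; three thin dark rings at 60 to 74 mm. Origin at the tip's end, +z up the axis to the handle. It starts loose in a tube of the stand, tip on the tube's floor, leaning up to about 0.13 rad.
- rack: Revolving tool stand: wooden disc 184 mm across, top 12 mm above the bench, centre post with wooden knob (30 mm wide, top at 117 mm). Spins freely about its axis at a touch. Five upright grey tubes stand on it, 65 mm from the axis at 0, 72, 144, 216 and 288 degrees from its +x towards +y; four hold a tool at the start (which varies), one is empty. Origin on the axis at bench height, z up.
- tube0 (a point): Centre of the mouth of the stand's tube at 0 degrees (on the stand's +x). All five tubes are 28 mm outside and 18 mm inside diameter, open at the top, rims 75 mm and inner floors 12 mm above the bench.
- driver_big: Screwdriver with a thick black handle, 28 mm across and 90 mm tall, standing on a tube's rim, its blade down in the tube; top 165 mm above the bench. Origin at the blade's end, 52 mm below the handle's foot; z up. Stays in the stand.
- driver_small: Screwdriver with a black handle 23 mm across and 75 mm tall, standing the same way; top 150 mm above the bench. Origin at the blade's end, 52 mm below the handle's foot; z up. Stays in the stand.
- t_handle: T-handled socket driver: 14 mm steel shaft standing on the tube's floor, with a black cross bar at the top, 84 mm long and 14 mm thick, along its own x, centred 138 mm above its origin (top 157 mm above the bench). Origin at the shaft's foot, z up. The bar points any way. Stays in the stand.
- router: White Wi-Fi router lying loose on its top, underside up, 450 g, 140 mm (x) by 200 mm (y) by 34 mm high. Origin: centre of its footprint on the bench, z up; +x is the rear edge with sockets and two antennas. Its upturned underside has four 3 mm rubber feet, a blank paper plate, vent slots, four 9 mm screw wells at x = +-56, y = +-86 mm, and one 14 mm recess with a button in it.
- reset_mouth (a point): Centre of the mouth of the round reset recess, flush with the router's underside, 34 mm above the bench, 30 mm in +x and 30 mm in +y from the router's origin. The recess is 14 mm across; the black button's flat top (10 mm across) lies 6 mm below the mouth. z is the pressing axis, pointing out.
- reset_button (a joint): Travel of the sprung reset button in m: 0 out, 0.005 fully in, straight down. It takes 1.5 N to start and 4 N fully in (then it meets a hard stop), and springs back out when let go.
- antenna_a_tip (a point): Top end of the antenna at the +y end of the router's rear edge: a white rod, 14 mm thick at the foot and 9 mm above, standing up 141 mm from its hinge, which is 17 mm above the bench at x = 78, y = 80 mm of the router. It leans along the rear edge on a stiff hinge, from 0.1 rad outward to 0.4 rad inward.
- antenna_b_tip (a point): Top end of the same antenna at the -y end (hinge at x = 78, y = -80 mm of the router, 17 mm above the bench).
- jar: Clear plastic jar with a yellow lid, 86 mm across and 136 mm tall, 0.5 kg, standing between the stand and the router. Origin at the centre of its underside.
- adapter: Black power adapter, 85 mm by 50 mm by 34 mm high, with two 6 mm brass prongs at its +x end, lying beside the router's front edge. Origin at the centre of its underside.
- mug: White ceramic mug, 80 mm across and 92 mm tall with a handle at its +y side, standing beyond the jar. Origin at the centre of its underside.
Mind the look-alikes: they are no part of the job. Leave any orange look-alike of the driver_small alone.

How it is judged:
On the way, in this order (a step that is already met when the one before it is completed fails the run):
1. the stylus is held in the fingers with its tip lifted clear of the stand's tubes (contact force between the fingers and stylus above 0.5 N and height (world z) of stylus above 0.085 m), for 0.2 s.
2. the held stylus keeps the reset button fully in (at least 4 of its 5 mm) for two seconds (contact force between the fingers and stylus above 0.5 N and value of joint reset_button above 0.004 m and contact force between stylus and reset_button above 0.5 N), for 2 s.
At the end, for the whole second after the job is handed in: Button out again (within 1 mm); stylus let go, at rest in a tube of the stand, tip within 10 mm of its floor, lean under 0.2 rad; other tools still in their tubes (lean under 0.3 rad, raised under 20 mm); router, jar, mug and adapter within 15 mm of their starts (value of joint reset_button below 0.001 m and height (world z) of stylus below 0.022 m and angle between stylus's own z axis and vertical below 0.2 rad and horizontal distance between stylus and rack between 0.053 and 0.077 m and linear speed of stylus below 0.05 m/s and angle between each of driver_big, driver_small, t_handle's own z axis and vertical below 0.3 rad and height (world z) of each of driver_big, driver_small below 0.043 m and height (world z) of t_handle below 0.032 m and distance of each of router, jar, adapter, mug from where it was at the start of the episode below 0.015 m); the robot touches nothing.
It fails at once if the router is pushed more than 15 mm (distance of router from where it was at the start of the episode above 0.015 m).
It fails at once if an antenna is knocked: its tip moves more than 25 mm (distance of any of antenna_a_tip, antenna_b_tip from where it was at the start of the episode above 0.025 m).
It fails at once if the stylus is pressed on the router or its button with more than 30 N (contact force between stylus and router above 30 N).
It fails at once if the jar, mug or adapter is moved more than 15 mm or tipped (distance of any of jar, mug, adapter from where it was at the start of the episode above 0.015 m or angle between any of jar, mug's own z axis and vertical above 0.2 rad).
It fails at once if another tool is lifted or tipped out of the stand (not (angle between driver_big's own z axis and vertical below 0.3 rad) or not (height (world z) of driver_big below 0.043 m) or not (angle between driver_small's own z axis and vertical below 0.3 rad) or not (height (world z) of driver_small below 0.043 m) or not (angle between t_handle's own z axis and vertical below 0.3 rad) or not (height (world z) of t_handle below 0.032 m)).
It also fails if it takes over 72 s, if anything falls off the work surface, if the arm or the gripper's body presses on something with over 40 N, if the wrist force passes 120 N, or if a joint passes its speed limit or range.

ROBOT

A 6-joint arm with a two-finger parallel gripper is mounted at the origin on the work surface. World frame = base frame: x ahead of the robot, y to its left, z up, the work surface at z = 0. Lengths are in m, angles in rad, forces in N, time in s.
With the tool pointing down it reaches from about 0.375 to 0.9 m from the base axis. Payload 3.1 kg.
Tool frame: the origin (TCP) lies at the very end of the fingers, on their centre line; the grasp point (between the pads) lies 19 mm behind it; z points along the fingers, y is the direction in which the jaws open and shut (so a half turn about z gives the same grasp; the last joint's range is limited). The gripper opens to 87 mm and grips with 3 to 60 N. Pads are 19 mm wide; open, the fingers measure 117 mm over their backs; the gripper's body (75 mm by 190 mm) begins 51 mm behind the grasp point.
Start: joints at [-1.294, 0.527, 1.433, -0, 1.181, -0.178], TCP at [0.275, -0.561, 0.223] pointing down, gripper open.
Joint ranges: [-3.08, 3.08], [-0.75, 2.2], [0.22, 2.44], [-1.43, 4.57], [0, 2.65], [-2.85, 2.85]. Speed limits (rad/s): [2.79, 2.79, 3.14, 3.14, 3.14, 3.14].

INTERFACE

Orientations are given as a unit quaternion [x, y, z, w].
In Python, from rig import robot gives the robot as it stands. The module is installed in compiled form; this text tells all that it offers.
- The arm moves only by the tool send_rows, never from a script. Its argument "deltas" is a list of rows, each an object of numbers: "tx", "ty", "tz": the shift along the tool's x, y, z in cm; "rx", "ry", "rz": the turn, a rotation vector about the tool's x, y, z in rad. A call has 1 to 5 rows; each row is the pose to reach, as a shift and turn from the pose commanded when the call began, along the tool's axes at that moment; what a row does not reach only later rows make up. A row lasts 1/12 s, in which the tool goes at most 41.7 mm and 7.16 degrees, less where a joint would pass 70% of its speed; a pose out of reach is approached as far as the arm can. A call with a gripper value outside its range is refused whole. "claw" is the finger opening in cm, from 0 to 8.7, set as the call begins (left out, the last holds). The fingers move at their own pace and stop on an object; "squeeze" is the grip in N (left out, the last holds). Time passes only in rows, so rows that repeat a pose let the fingers close. It gives the time, the measured TCP pose, the force and the opening at its end, in the units of the state.
- robot.get_obs(): the state, without advancing time (a new reading comes with each control period).
- robot.camera(name): name is "scene" or "side" or "wrist"; returns a dict with "color" (400x640x3 uint8, red, green, blue), "z_map" (400x640 float32, m along the optical axis (not along the pixel's ray), 0 where there is no reading), "intrinsics" (3x3 intrinsics, pixels), "R" (3x3) and "t" (3): a world point X has camera coordinates R X + t; the wrist camera has in their place "tool_from_camera" (4x4, takes a point from camera to tool coordinates, whose origin is the TCP and whose axes are the flange's). Camera axes: x right, y down, z forward; pixel columns grow to the right and rows downward; lengths in m; the calibration is good to about 2 mm. A picture is of the moment at which its call begins: read the wrist's pose just before it.
- robot.hand_in(): hands the job in, once; it reports no verdict.
Trained networks look in the newest picture that a camera, given by its name, has taken for a name from the list of things; names that differ only in an ending like _2 or _b are one class to them, and where a whole thing is asked for, a point or a joint stands for the part that bears it (a point fixed in the world has none). Each returns a list of dicts, best first, with "p" (0 to 1); they miss things now and then, are a little off and sometimes report something else, mostly with a low value. They report only what shows in the picture. A call takes as long as a camera call. They do not tell look-alikes from the thing itself.
- robot.outline_of(label, camera): "pixels" (400x640 bool, what is visible of it) and "xy" ([column, row] in pixels, amid what is visible of it).
- robot.tip_of(label, camera): "xy" ([column, row] in pixels: a listed point, or the origin of a listed thing).
The state is a dict: "time": time; "q": joint angles; "joint_velocities": joint speeds; "joint_torque": joint torques, N m; "position": TCP position; "tool_rot": TCP orientation; "ft_force": force on the tool from outside, world axes, zero at the start; "moment": the same for the moment, N m; "grip_width": finger opening in m.
Only numpy, scipy, OpenCV 4.12 (cv2) and the standard library are available. Lean on these libraries where they do the work, as an engineer would, in place of code of your own. Each camera call takes 0.05 s, during which the arm holds its last target.

## Working session

There is one attempt and no reset: what is moved stays moved. The work goes in short steps, Python scripts to look and compute and a tool call to move; the robot and the scene stay as the last step left them, time stands still between calls to the robot, and variables do not carry over. Pictures are saved under pics/ and viewed, and the job is handed in when it is done.

Besides the shell and the picture viewer there is one more tool, called after ">>>" as name([rows], argument=value, ...), one row to a line, values as JSON. send_rows: Moves the arm, as the interface text tells. Its arguments: {"type":"object","properties":{"deltas":{"type":"array","items":{"type":"object","properties":{"tx":{"type":"number"},"ty":{"type":"number"},"tz":{"type":"number"},"rx":{"type":"number"},"ry":{"type":"number"},"rz":{"type":"number"}}}},"claw":{"type":"number"},"squeeze":{"type":"number"}},"required":["deltas"]}

```bash
mkdir -p pics; ls
python3 - <<'E'
from rig import robot
import cv2,numpy as np
o=robot.get_obs(); print({k:np.round(v,3).tolist() for k,v in o.items()})
for c in ["scene","side","wrist"]:
    d=robot.camera(c); cv2.imwrite(f"pics/{c}0.png",d["color"][:,:,::-1]); print(c,d["intrinsics"].tolist(), {k:np.round(d[k],3).tolist() for k in d if k in("R","t","tool_from_camera")})
E
```

```text
pics
{'time': 0.0, 'q': [-1.293, 0.528, 1.434, -0.0, 1.181, -0.179], 'joint_velocities': [0.0, 0.001, 0.0, -0.001, -0.0, 0.001], 'joint_torque': [0.0, -44.004, -17.66, 0.063, 0.058, -0.0], 'position': [0.275, -0.56, 0.222], 'tool_rot': [0.974, 0.226, -0.0, -0.001], 'ft_force': [-1.143, -0.585, -0.184], 'moment': [-0.001, 0.003, 0.007], 'grip_width': 0.087}
scene [[469.40881566265296, 0.0, 320.2483109690121], [0.0, 469.40881566265296, 201.9276512462297], [0.0, 0.0, 1.0]] {'R': [[-0.501, 0.865, 0.005], [0.444, 0.262, -0.857], [-0.743, -0.427, -0.515]], 't': [0.247, -0.132, 1.563]}
side [[418.49444045369114, 0.0, 320.0505232456633], [0.0, 418.49444045369114, 192.29754564218953], [0.0, 0.0, 1.0]] {'R': [[-0.992, -0.124, -0.004], [-0.078, 0.65, -0.756], [0.096, -0.749, -0.655]], 't': [0.529, 0.128, 1.147]}
wrist [[349.9044923783643, 0.0, 316.6658313722132], [0.0, 349.9044923783643, 196.44805838171806], [0.0, 0.0, 1.0]] {'tool_from_camera': [[-0.0, -0.967, -0.255, 0.069], [1.0, -0.0, 0.0, 0.002], [-0.0, -0.255, 0.967, -0.161], [0.0, 0.0, 0.0, 1.0]]}
```

View pics/scene0.png

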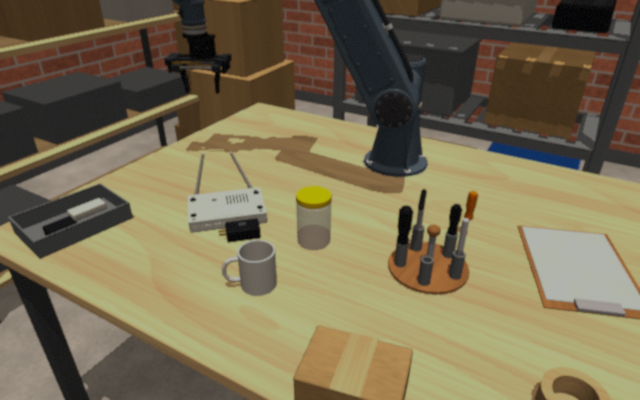

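View pics/side0.png

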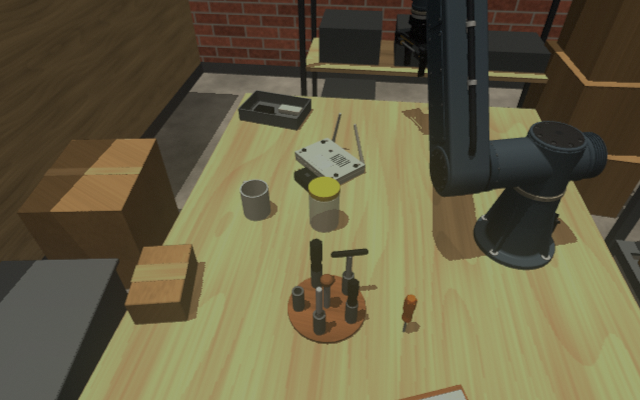

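View pics/wrist0.png

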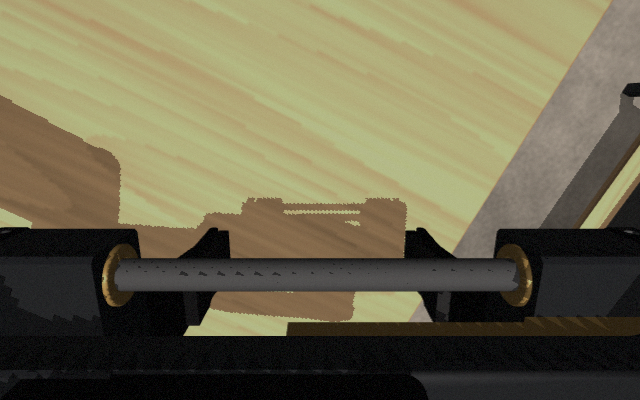

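```bash
cat > h.py <<'E'
from rig import robot
import cv2,numpy as np
from scipy.spatial.transform import Rotation as Ro
def cam(c,save=None):
    o=robot.get_obs(); d=robot.camera(c)
    if c=="wrist":
        T=np.eye(4);T[:3,:3]=Ro.from_quat(o["tool_rot"]).as_matrix();T[:3,3]=o["position"]
        W=T@np.array(d["tool_from_camera"]); d["R"]=W[:3,:3].T; d["t"]=-W[:3,:3].T@W[:3,3]
    if save: cv2.imwrite("pics/"+save,d["color"][:,:,::-1])
    return d
def ray(d,u,v):
    K=np.array(d["intrinsics"]);r=np.linalg.inv(K)@np.array([u,v,1.]);R=np.array(d["R"]);C=-R.T@np.array(d["t"]);return C,R.T@r
def atz(d,uv,z):
    C,r=ray(d,*uv);return C+r*(z-C[2])/r[2]
def proj(d,X):
    p=np.array(d["R"])@np.array(X)+np.array(d["t"]);p=np.array(d["intrinsics"])@p;return p[:2]/p[2]
def cloud(d):
    K=np.array(d["intrinsics"]);z=d["z_map"];v,u=np.mgrid[:400,:640]
    P=np.stack([(u-K[0,2])/K[0,0]*z,(v-K[1,2])/K[1,1]*z,z],-1)
    return (P-np.array(d["t"]))@np.array(d["R"])
E
python3 - <<'E'
from h import *
names=["stylus","rack","tube0","driver_big","driver_small","t_handle","router","reset_mouth","antenna_a_tip","antenna_b_tip","jar","adapter","mug"]
zs=dict(tube0=.075,reset_mouth=.034,antenna_a_tip=.155,antenna_b_tip=.155,driver_big=.023,driver_small=.023,stylus=.012,t_handle=.012)
for c in ["scene","side"]:
    d=cam(c); np.savez(f"{c}0.npz",**d)
    for n in names:
        print(c,n,[(np.round(r["p"],2),np.round(r["xy"]).tolist(),np.round(atz(d,r["xy"],zs.get(n,0)),3).tolist()) for r in robot.tip_of(n,c)[:4]])
    im=d["color"][:,:,::-1]
    b=(380,180,110,120) if c=="scene" else (270,220,160,130)
    cr=im[b[1]:b[1]+b[3],b[0]:b[0]+b[2]]
    cv2.imwrite(f"pics/{c}_rack.png",cv2.resize(cr,None,fx=4.9,fy=4.6,interpolation=cv2.INTER_CUBIC))
E
```

```text
scene stylus []
scene rack [(np.float64(0.67), [429.0, 266.0], [0.471, 0.281, 0.0])]
scene tube0 [(np.float64(0.95), [456.0, 255.0], [0.497, 0.341, 0.075])]
scene driver_big []
scene driver_small []
scene t_handle []
scene router [(np.float64(0.84), [230.0, 211.0], [0.516, -0.274, 0.0])]
scene reset_mouth [(np.float64(0.59), [214.0, 204.0], [0.552, -0.297, 0.034])]
scene antenna_a_tip [(np.float64(0.69), [203.0, 154.0], [0.518, -0.347, 0.155])]
scene antenna_b_tip [(np.float64(0.65), [232.0, 153.0], [0.471, -0.288, 0.155])]
scene jar [(np.float64(0.84), [315.0, 239.0], [0.511, -0.005, 0.0])]
scene adapter [(np.float64(0.69), [247.0, 234.0], [0.58, -0.166, 0.0])]
scene mug [(np.float64(0.97), [257.0, 283.0], [0.721, -0.031, 0.0])]
side stylus [(np.float64(0.19), [325.0, 310.0], [0.485, 0.293, 0.012])]
side rack [(np.float64(0.91), [326.0, 308.0], [0.485, 0.278, 0.0])]
side tube0 [(np.float64(0.9), [318.0, 312.0], [0.496, 0.34, 0.075])]
side driver_big [(np.float64(0.94), [320.0, 280.0], [0.507, 0.219, 0.023])]
side driver_small [(np.float64(0.84), [407.0, 327.0], [0.302, 0.322, 0.023]), (np.float64(0.55), [349.0, 313.0], [0.43, 0.301, 0.023])]
side t_handle [(np.float64(0.38), [349.0, 312.0], [0.431, 0.292, 0.012])]
side router []
side reset_mouth [(np.float64(0.74), [332.0, 151.0], [0.532, -0.308, 0.034])]
side antenna_a_tip [(np.float64(0.58), [338.0, 113.0], [0.517, -0.349, 0.155])]
side antenna_b_tip [(np.float64(0.57), [352.0, 125.0], [0.466, -0.285, 0.155]), (np.float64(0.21), [325.0, 309.0], [0.475, 0.384, 0.155])]
side jar [(np.float64(0.81), [325.0, 222.0], [0.518, -0.002, 0.0])]
side adapter [(np.float64(0.82), [308.0, 181.0], [0.594, -0.179, 0.0])]
side mug [(np.float64(0.95), [255.0, 213.0], [0.728, -0.018, 0.0]), (np.float64(0.64), [315.0, 312.0], [0.508, 0.294, 0.0])]
```

View pics/scene_rack.png

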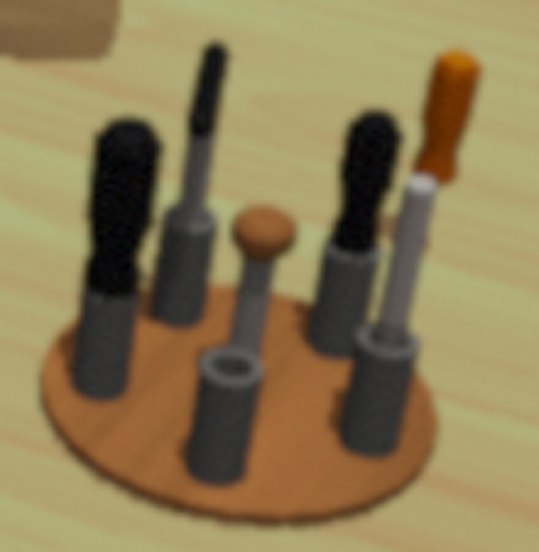

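View pics/side_rack.png

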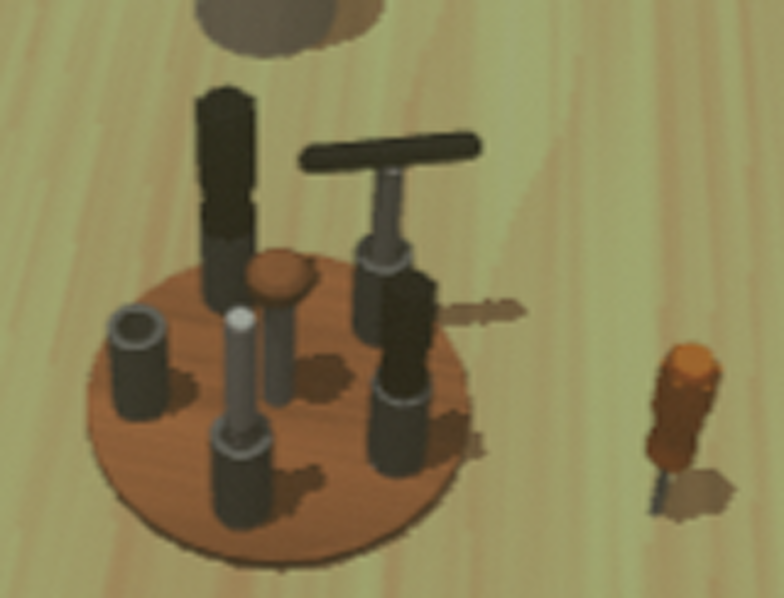

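Run:
```python
from h import *
D={c:dict(np.load(f"{c}0.npz")) for c in("scene","side")}
for c,d in D.items():
    P=cloud(d); m=(d["z_map"]>0)&(P[...,2]>.027)&(P[...,2]<.042)&(abs(P[...,0]-.53)<.17)&(abs(P[...,1]+.28)<.17)
    m=cv2.morphologyEx(m.astype(np.uint8),cv2.MORPH_OPEN,np.ones((3,3)))
    n,l,s,_=cv2.connectedComponentsWithStats(m);k=1+np.argmax(s[1:,4]);Q=P[l==k][:,:2].astype(np.float32)
    print(c,len(Q),cv2.minAreaRect(Q*1000),np.median(P[l==k][:,2]))
    im=d["color"][:,:,::-1]; b=(170,140,120,110) if c=="scene" else (280,100,110,100)
    cv2.imwrite(f"pics/{c}_router.png",cv2.resize(im[b[1]:b[1]+b[3],b[0]:b[0]+b[2]],None,fx=5.5,fy=5.5,interpolation=cv2.INTER_CUBIC))
def tri(a,b):
    C1,r1=ray(D["scene"],*a);C2,r2=ray(D["side"],*b);r1/=np.linalg.norm(r1);r2/=np.linalg.norm(r2)
    A=np.stack([r1,-r2],1);s=np.linalg.lstsq(A,C2-C1,rcond=None)[0];p,q=C1+s[0]*r1,C2+s[1]*r2;return np.round((p+q)/2,4),np.round(np.linalg.norm(p-q),4)
print("top",tri((465.7,220.2),(319,289.1)))
print("mouth",tri((380+385/4.9,180+340/4.6),(270+241/4.9,220+435/4.6)))
print("knobtop",tri((380+263/4.9,180+230/4.6),(270+281/4.9,220+275/4.6)))
print("empty mouth",tri((380+231/4.9,180+367/4.6),(270+137/4.9,220+326/4.6)))
for c,d in D.items():
    P=cloud(d); m=(d["z_map"]>0)&(P[...,2]>.008)&(P[...,2]<.016)&(np.hypot(P[...,0]-.478,P[...,1]-.28)<.12)
    Q=P[m][:,:2].astype(np.float32); print(c,"disc",cv2.minEnclosingCircle(Q))
```

```text
scene 2238 ((530.5575561523438, -272.5111999511719), (155.45803833007812, 200.37123107910156), 44.240211486816406) 0.03531039019858749
side 1550 ((534.4290771484375, -271.3271789550781), (149.7313232421875, 205.35215759277344), 47.23781204223633) 0.03128469108855435
top (array([0.492 , 0.3449, 0.1619]), np.float64(0.0001))
mouth (array([0.4918, 0.3447, 0.0738]), np.float64(0.0022))
knobtop (array([0.4821, 0.2806, 0.1092]), np.float64(0.0001))
empty mouth (array([0.5463, 0.2923, 0.0748]), np.float64(0.0004))
scene disc ((0.4821073114871979, 0.2798857092857361), 0.09356129169464111)
side disc ((0.481610506772995, 0.27945324778556824), 0.09294509887695312)
```

View pics/side_router.png

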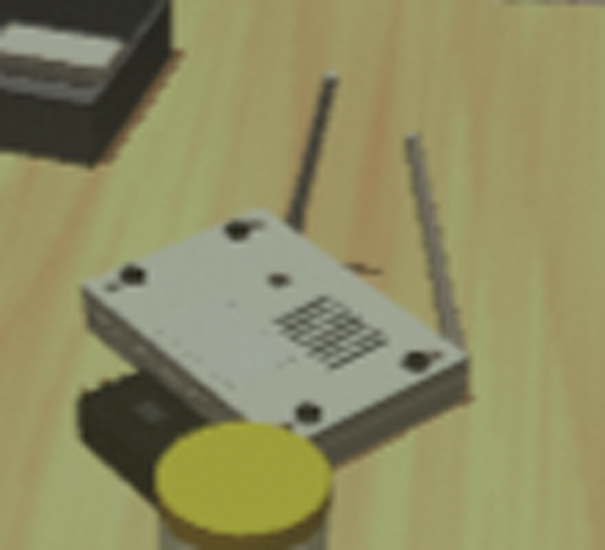

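View pics/scene_router.png

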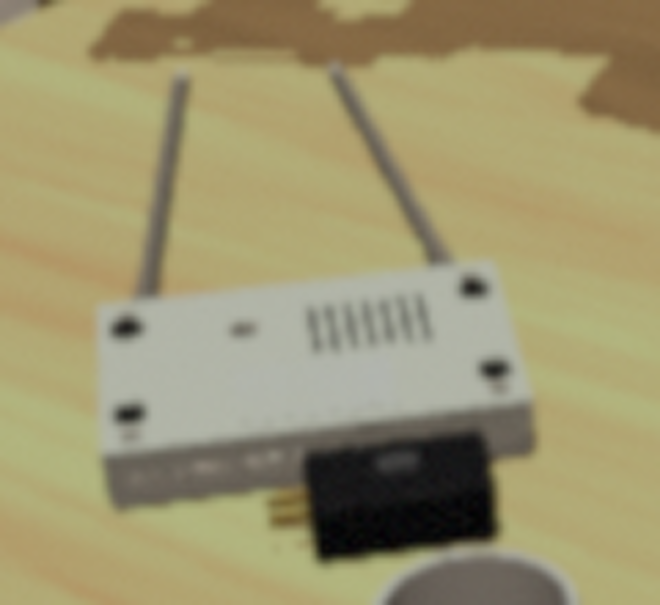

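```bash
cat >> h.py <<'E'
def go(pos,yang,tilt=None):
    """deltas to reach TCP pos with jaw(y) angle yang deg (mod 180 best), pointing down"""
    o=robot.get_obs();R0=Ro.from_quat(o["tool_rot"]);p0=o["position"]
    best=None
    for k in (0,180):
        a=np.radians(yang+k); y=np.array([np.cos(a),np.sin(a),0]);z=np.array([0,0,-1.]);x=np.cross(y,z)
        Rt=Ro.from_matrix(np.stack([x,y,z],1))
        if tilt is not None: Rt=tilt*Rt
        rv=(R0.inv()*Rt).as_rotvec()
        if best is None or np.linalg.norm(rv)<np.linalg.norm(best): best=rv
    t=R0.inv().apply(np.array(pos)-p0)*100
    print("t(cm)",np.round(t,2),"r",np.round(best,3),"rows",np.ceil(np.linalg.norm(t)/4.17),np.ceil(np.degrees(np.linalg.norm(best))/7.16))
E
python3 - <<'E'
from h import *
go([.50,-.31,.28],-46)
E
```

```text
t(cm) [ 31.25 -12.65  -5.74] r [ 0.    -0.    -0.312] rows 9.0 3.0
```

>>> send_rows([
  {"tz": -4},
  {"tx": 4,"ty": -1.6,"tz": -5.7,"rz": -0.1},
  {"tx": 31.2,"ty": -12.6,"tz": -5.7,"rz": -0.31},
  {"tx": 31.2,"ty": -12.6,"tz": -5.7,"rz": -0.31},
  {"tx": 31.2,"ty": -12.6,"tz": -5.7,"rz": -0.31},
], claw=4)

```text
schema error: expected keys tx, ty, tz, rx, ry, rz
```

Run:
```python
from h import *
go([.50,-.31,.28],-46)
```

```text
t(cm) [ 31.25 -12.65  -5.74] r [ 0.    -0.    -0.312] rows 9.0 3.0
```

All six keys are needed in each row.

>>> send_rows([
  {"tx": 0,"ty": 0,"tz": -4,"rx": 0,"ry": 0,"rz": 0},
  {"tx": 4,"ty": -1.6,"tz": -5.7,"rx": 0,"ry": 0,"rz": -0.1},
  {"tx": 31.2,"ty": -12.6,"tz": -5.7,"rx": 0,"ry": 0,"rz": -0.31},
  {"tx": 31.2,"ty": -12.6,"tz": -5.7,"rx": 0,"ry": 0,"rz": -0.31},
  {"tx": 31.2,"ty": -12.6,"tz": -5.7,"rx": 0,"ry": 0,"rz": -0.31},
], claw=4)

```text
time: 1.97
position: [0.3853, -0.4383, 0.2792]
tool_rot: [0.927, 0.374, 0.0, 0.001]
ft_force: [1.0, -0.3, 0.5]
grip_width: 0.0619
```

Run:
```python
from h import *
go([.50,-.31,.28],-46)
```

```text
t(cm) [17.16 -1.27 -0.09] r [ 0.001  0.    -0.   ] rows 5.0 1.0
```

>>> send_rows([
  {"tx": 17,"ty": -1.3,"tz": 0,"rx": 0,"ry": 0,"rz": 0},
  {"tx": 17,"ty": -1.3,"tz": 0,"rx": 0,"ry": 0,"rz": 0},
  {"tx": 17,"ty": -1.3,"tz": 0,"rx": 0,"ry": 0,"rz": 0},
  {"tx": 17,"ty": -1.3,"tz": 0,"rx": 0,"ry": 0,"rz": 0},
  {"tx": 17,"ty": -1.3,"tz": 0,"rx": 0,"ry": 0,"rz": 0},
])

```text
time: 2.38
position: [0.5019, -0.3062, 0.2787]
tool_rot: [0.926, 0.377, 0.002, -0.001]
ft_force: [-0.1, -0.6, 0.5]
grip_width: 0.0407
```

Run:
```python
from h import *
d=cam("wrist","wrist1.png"); np.savez("wrist1.npz",**d)
print(robot.get_obs()["position"],robot.get_obs()["q"])
for n,z in [("reset_mouth",.034),("router",0)]:
    print(n,[(np.round(r["p"],2),np.round(r["xy"],1).tolist(),np.round(atz(d,r["xy"],z),4).tolist()) for r in robot.tip_of(n,"wrist")[:4]])
```

```text
[ 0.50050582 -0.30830747  0.27867133] [-7.42741947e-01  4.17710679e-01  1.46118864e+00  1.34912731e-03
  1.26267692e+00  5.57229759e-02]
reset_mouth [(np.float64(0.87), [343.5, 152.2], [0.5361, -0.3186, 0.034])]
router [(np.float64(0.65), [319.1, 123.3], [0.5388, -0.2767, 0.0])]
```

View pics/wrist1.png

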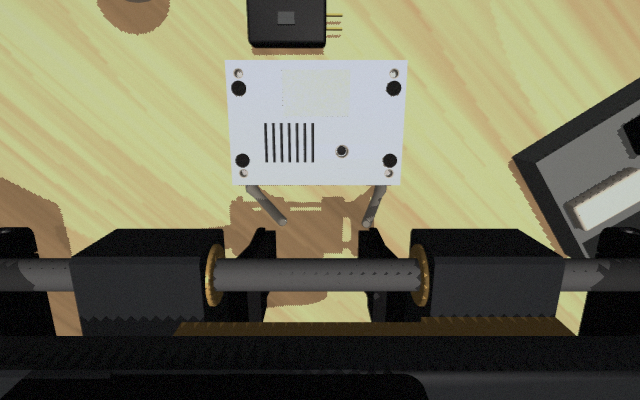

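Run:
```python
from h import *
d=dict(np.load("wrist1.npz"))
W=[atz(d,p,.034) for p in [(238,73),(391,73),(389,172.5),(243,172.5)]]
for w in W: print(np.round(w,4))
print("centre",np.mean(W,0)); y=(W[1]+W[2]-W[0]-W[3]);x=(W[2]+W[3]-W[0]-W[1]);print(np.linalg.norm(x)/2,np.linalg.norm(y)/2,np.degrees(np.arctan2(y[1],y[0])))
c=np.mean(W,0);x/=np.linalg.norm(x);y/=np.linalg.norm(y);print("mouth from wells",c+.03*x+.03*y)
print(atz(d,(342,151),.034), atz(d,(342,151),.028))
for c,p in(("scene",(214.2,199.8)),("side",(330.9,150.7))): print(c,atz(dict(np.load(c+"0.npz")),p,.034))
go([.492,.345,.24],-9)
go([.45,-.10,.24],-30)
```

```text
[ 0.5165 -0.1737  0.034 ]
[ 0.6336 -0.2941  0.034 ]
[ 0.5566 -0.374   0.034 ]
[ 0.4367 -0.2508  0.034 ]
centre [ 0.53586807 -0.27315907  0.034     ]
0.11091355031464935 0.16996434089598186 -45.774285116576706
mouth from wells [ 0.53559783 -0.31588854  0.034     ]
[ 0.53585563 -0.31636658  0.034     ] [ 0.53561911 -0.31720368  0.028     ]
scene [ 0.53390548 -0.31078361  0.034     ]
side [ 0.53501822 -0.30829631  0.034     ]
t(cm) [ 45.17 -47.69   3.81] r [-0.     0.001 -0.646] rows 16.0 6.0
t(cm) [ 11.24 -18.59   3.84] r [ 0.     0.001 -0.279] rows 6.0 3.0
```

>>> send_rows([
  {"tx": 45.2,"ty": -47.7,"tz": 3.8,"rx": 0,"ry": 0,"rz": -0.646},
  {"tx": 45.2,"ty": -47.7,"tz": 3.8,"rx": 0,"ry": 0,"rz": -0.646},
  {"tx": 45.2,"ty": -47.7,"tz": 3.8,"rx": 0,"ry": 0,"rz": -0.646},
  {"tx": 45.2,"ty": -47.7,"tz": 3.8,"rx": 0,"ry": 0,"rz": -0.646},
  {"tx": 45.2,"ty": -47.7,"tz": 3.8,"rx": 0,"ry": 0,"rz": -0.646},
])

```text
time: 2.95
position: [0.4957, -0.1046, 0.2665]
tool_rot: [0.767, 0.642, -0.0, 0.0]
ft_force: [0.7, -0.4, -0.7]
grip_width: 0.0406
```

Run:
```python
from h import *
go([.492,.345,.24],-9)
```

```text
t(cm) [44.19 -8.32  2.62] r [ 0.     0.001 -0.021] rows 11.0 1.0
```

>>> send_rows([
  {"tx": 41,"ty": -8,"tz": 1,"rx": 0,"ry": 0,"rz": -0.02},
  {"tx": 41,"ty": -8,"tz": 1,"rx": 0,"ry": 0,"rz": -0.02},
  {"tx": 41,"ty": -8,"tz": 1,"rx": 0,"ry": 0,"rz": -0.02},
  {"tx": 41,"ty": -8,"tz": 1,"rx": 0,"ry": 0,"rz": -0.02},
  {"tx": 41,"ty": -8,"tz": 1,"rx": 0,"ry": 0,"rz": -0.02},
])

```text
time: 3.37
position: [0.494, 0.1039, 0.2617]
tool_rot: [0.762, 0.647, 0.0, 0.0]
ft_force: [0.9, 0.1, -0.3]
grip_width: 0.0402
```

>>> send_rows([
  {"tx": 20,"ty": -4,"tz": 0.5,"rx": 0,"ry": 0,"rz": 0},
  {"tx": 20,"ty": -4,"tz": 0.5,"rx": 0,"ry": 0,"rz": 0},
  {"tx": 20,"ty": -4,"tz": 0.5,"rx": 0,"ry": 0,"rz": 0},
  {"tx": 20,"ty": -4,"tz": 0.5,"rx": 0,"ry": 0,"rz": 0},
  {"tx": 20,"ty": -4,"tz": 0.5,"rx": 0,"ry": 0,"rz": 0},
])

```text
time: 3.78
position: [0.487, 0.3084, 0.2566]
tool_rot: [0.762, 0.647, 0.0, 0.0]
ft_force: [1.4, 0.6, 0.6]
grip_width: 0.0399
```

Run:
```python
from h import *
o=robot.get_obs();print(o["position"],np.abs(o["joint_velocities"]).max())
d=cam("wrist");o=robot.get_obs();print(o["position"],np.abs(o["joint_velocities"]).max())
d=cam("wrist","wrist2.png"); np.savez("wrist2.npz",**d)
go([.492,.345,.24],-9)
for n,z in [("stylus",.012),("rack",0),("tube0",.075),("driver_small",.023)]:
    print(n,[(np.round(r["p"],2),np.round(r["xy"],1).tolist(),np.round(atz(d,r["xy"],z),4).tolist()) for r in robot.tip_of(n,"wrist")[:4]])
```

```text
[0.48704296 0.30837114 0.25661335] 0.7520008134666931
[0.48677626 0.31487137 0.25659336] 0.141504208996352
t(cm) [ 3.42 -0.02  1.65] r [ 0.001 -0.002  0.   ] rows 1.0 1.0
stylus [(np.float64(0.65), [314.2, 143.4], [0.4892, 0.3407, 0.012])]
rack [(np.float64(0.93), [316.5, 195.1], [0.4816, 0.2765, 0.0])]
tube0 [(np.float64(0.84), [317.5, 152.6], [0.4923, 0.3376, 0.075])]
driver_small [(np.float64(0.78), [261.9, 184.2], [0.4223, 0.3051, 0.023]), (np.float64(0.56), [171.6, 185.7], [0.3189, 0.3199, 0.023])]
```

View pics/wrist2.png

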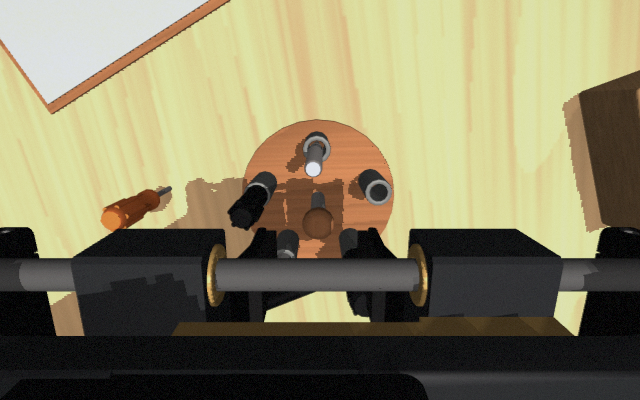

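Run:
```python
from h import *
d=dict(np.load("wrist2.npz"))
print("top",atz(d,(313.5,169),.161),"mouth",atz(d,(317,151),.075),"empty",atz(d,(377,191),.075),"knob",atz(d,(318,222),.117))
# rack tube at tip: exit pt of stylus
go([.491,.344,.19],-9)
```

```text
top [0.48889002 0.33685864 0.161     ] mouth [0.49206488 0.3391764  0.075     ] empty [0.54541499 0.28980111 0.075     ] knob [0.48353797 0.2807498  0.117     ]
t(cm) [ 3.84 -0.21  6.63] r [-0.     0.001 -0.005] rows 2.0 1.0
```

Run:
```python
from h import *
im=cv2.imread("pics/wrist2.png");d=dict(np.load("wrist2.npz"))
c=im[110:230,240:400];c=cv2.resize(c,None,fx=5,fy=5,interpolation=cv2.INTER_CUBIC)
for X in [(.492,.3447,.075),(.492,.345,.162),(.482,.280,.117),(.5463,.2923,.075)]:
    u,v=proj(d,X);cv2.drawMarker(c,(int((u-240)*5),int((v-110)*5)),(0,0,255),0,12,1)
cv2.imwrite("pics/w2z.png",c)
```

```text
(no output)
```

View pics/w2z.png

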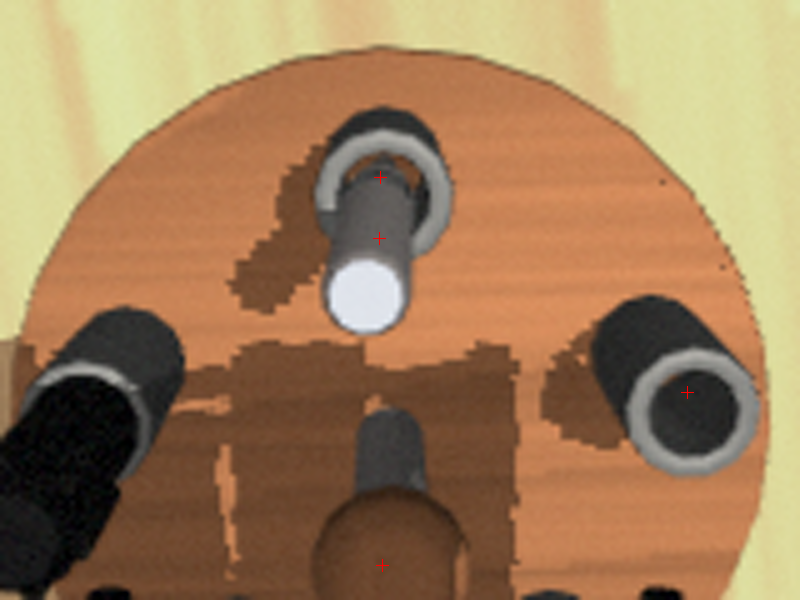

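Run:
```python
from h import *
for i in range(2):
    d=cam("wrist","wrist3.png");o=robot.get_obs();print(o["position"],np.abs(o["joint_velocities"]).max())
np.savez("wrist3.npz",**d)
im=d["color"][:,:,::-1]
c=im[110:230,240:400];c=cv2.resize(c,None,fx=5,fy=5,interpolation=cv2.INTER_CUBIC)
for X in [(.492,.3447,.075),(.492,.345,.162),(.482,.280,.117),(.5463,.2923,.075)]:
    u,v=proj(d,X);cv2.drawMarker(c,(int((u-240)*5),int((v-110)*5)),(0,0,255),0,12,1)
cv2.imwrite("pics/w3z.png",c)
for c in("scene","side"): cam(c,c+"3.png")
a=cv2.imread("pics/scene3.png")[180:300,380:490];b=cv2.imread("pics/side3.png")[220:350,270:380]
a=cv2.resize(a,(400,436),interpolation=cv2.INTER_CUBIC);b=cv2.resize(b,(400,473),interpolation=cv2.INTER_CUBIC)[:436]
cv2.imwrite("pics/both3.png",np.hstack([a,b]))
```

```text
[0.48688749 0.30575647 0.25648858] 0.00446746812831925
[0.48691655 0.30586504 0.25661835] 0.004618035805881566
```

View pics/w3z.png

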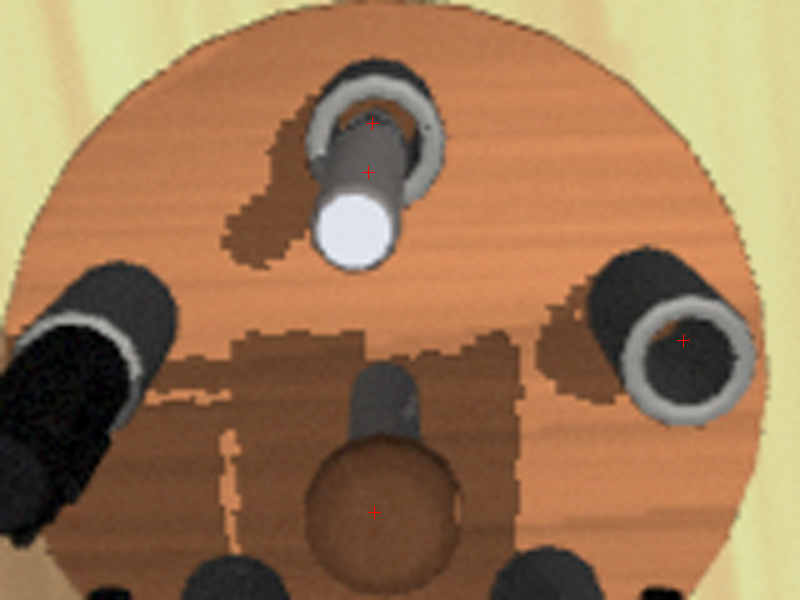

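View pics/both3.png

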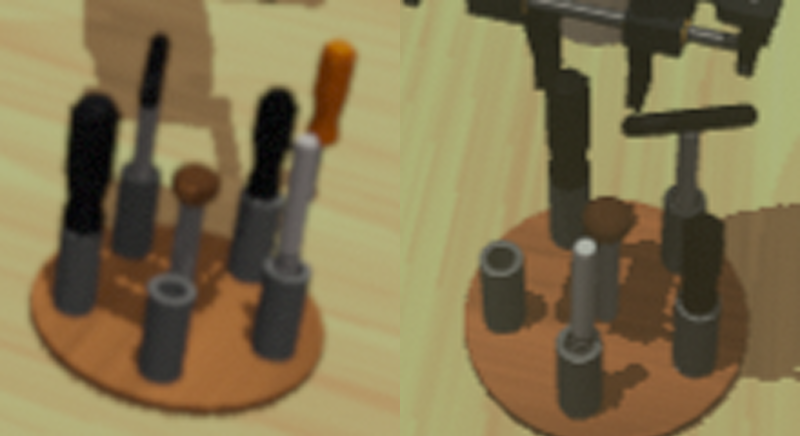

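Run:
```python
from h import *
D={c:dict(np.load(f"{c}0.npz")) for c in("scene","side")};w=dict(np.load("wrist3.npz"))
def tri(obs):
    A=[];b=[]
    for d,uv in obs:
        C,r=ray(d,*uv);r/=np.linalg.norm(r);M=np.eye(3)-np.outer(r,r);A.append(M);b.append(M@C)
    return np.linalg.solve(sum(A),sum(b))
s=D["scene"];q=D["side"]
for n,a,b,c in [("top",(464.4,218.5),(320.9,287.6),(310.8,156.2)),("mouth",(380+283/400*110,180+272/436*120),(270+180/400*110,220+343/473*130),(315.2,138.6)),("empty",(380+171/400*110,180+288/436*120),(270+102/400*110,220+260/473*130),(240+687/5,110+360/5))]:
    print(n,tri([(s,a),(q,b)]),tri([(s,a),(q,b),(w,c)]),atz(w,c,.162 if n=="top" else .075))
P=cloud(w)
m=(w["z_map"]>0)&(P[...,2]>.157)&(P[...,2]<.167)&(np.hypot(P[...,0]-.49,P[...,1]-.342)<.03);print("depth top",P[m].mean(0),m.sum())
m=(w["z_map"]>0)&(P[...,2]>.008)&(P[...,2]<.016)&(np.hypot(P[...,0]-.482,P[...,1]-.28)<.11);print("disc",cv2.minEnclosingCircle(P[m][:,:2].astype(np.float32)),np.median(P[m][:,2]))
m=(w["z_map"]>0)&(P[...,2]>.07)&(P[...,2]<.08)&(np.hypot(P[...,0]-.545,P[...,1]-.29)<.03);print("empty rim",cv2.minEnclosingCircle(P[m][:,:2].astype(np.float32)))
m=(w["z_map"]>0)&(P[...,2]>.068)&(P[...,2]<.082)&(np.hypot(P[...,0]-.492,P[...,1]-.342)<.03);print("mouth rim",cv2.minEnclosingCircle(P[m][:,:2].astype(np.float32)))
```

```text
top [0.48855868 0.34130074 0.16272412] [0.48840354 0.33954867 0.1621006 ] [0.48855902 0.33697551 0.162     ]
mouth [0.4915896  0.34296594 0.07114125] [0.49169415 0.34199588 0.0707812 ] [0.49213092 0.34092058 0.075     ]
empty [0.5457028  0.29255949 0.07478904] [0.54596036 0.29096356 0.07466224] [0.54653577 0.28831581 0.075     ]
depth top [0.48834599 0.33769246 0.16003147] 253
disc ((0.4824720025062561, 0.27663055062294006), 0.09181823581457138) 0.010768353126248024
empty rim ((0.5464777946472168, 0.2880901098251343), 0.013829887844622135)
mouth rim ((0.49177831411361694, 0.34124308824539185), 0.013942875899374485)
```

Run:
```python
from h import *
go([.4895,.339,.24],-9)
go([.4895,.339,.12],-9)
```

```text
t(cm) [ 3.27 -0.26  1.67] r [ 0.     0.    -0.005] rows 1.0 1.0
t(cm) [ 3.27 -0.26 13.67] r [ 0.     0.    -0.005] rows 4.0 1.0
```

>>> send_rows([
  {"tx": 3.3,"ty": -0.3,"tz": 1.0,"rx": 0,"ry": 0,"rz": 0},
  {"tx": 3.3,"ty": -0.3,"tz": 3.5,"rx": 0,"ry": 0,"rz": 0},
  {"tx": 3.3,"ty": -0.3,"tz": 7,"rx": 0,"ry": 0,"rz": 0},
  {"tx": 3.3,"ty": -0.3,"tz": 10.5,"rx": 0,"ry": 0,"rz": 0},
  {"tx": 3.3,"ty": -0.3,"tz": 13.7,"rx": 0,"ry": 0,"rz": 0},
])

```text
time: 4.7
position: [0.4888, 0.3402, 0.1184]
tool_rot: [0.762, 0.648, 0.0, 0.0]
ft_force: [0.2, -0.3, -0.3]
grip_width: 0.0399
```

>>> send_rows([
  {"tx": 0,"ty": 0,"tz": 0,"rx": 0,"ry": 0,"rz": 0},
  {"tx": 0,"ty": 0,"tz": 0,"rx": 0,"ry": 0,"rz": 0},
])

```text
time: 4.87
position: [0.4878, 0.3398, 0.1183]
tool_rot: [0.762, 0.648, -0.002, -0.001]
ft_force: [0.1, 0.8, 0.9]
grip_width: 0.0399
```

Run:
```python
from h import *
cam("wrist","w4.png")
for c in("scene","side"): cam(c,c+"4.png")
a=cv2.imread("pics/scene4.png")[130:300,360:500];b=cv2.imread("pics/side4.png")[180:350,250:390]
a=cv2.resize(a,(400,486),interpolation=cv2.INTER_CUBIC);b=cv2.resize(b,(400,486),interpolation=cv2.INTER_CUBIC)
cv2.imwrite("pics/both4.png",np.hstack([a,b]));print(robot.get_obs()["position"])
```

```text
[0.49054319 0.34154508 0.12205316]
```

View pics/both4.png

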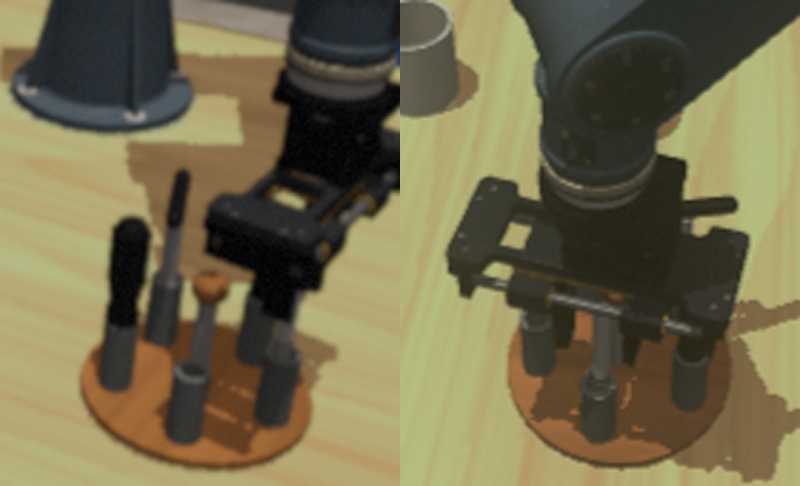

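View pics/w4.png

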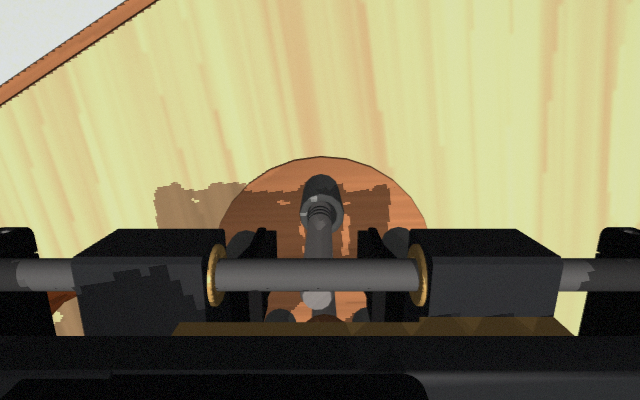

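>>> send_rows([
  {"tx": 0,"ty": 0,"tz": 0,"rx": 0,"ry": 0,"rz": 0},
  {"tx": 0,"ty": 0,"tz": 0,"rx": 0,"ry": 0,"rz": 0},
  {"tx": 0,"ty": 0,"tz": 0,"rx": 0,"ry": 0,"rz": 0},
  {"tx": 0,"ty": 0,"tz": 0,"rx": 0,"ry": 0,"rz": 0},
  {"tx": 0,"ty": 0,"tz": 0,"rx": 0,"ry": 0,"rz": 0},
], claw=0.5, squeeze=25)

```text
time: 5.43
position: [0.4887, 0.3411, 0.1201]
tool_rot: [0.761, 0.648, 0.0, 0.0]
ft_force: [-0.9, 1.0, 0.0]
grip_width: 0.0144
```

>>> send_rows([
  {"tx": 0,"ty": 0,"tz": 0,"rx": 0,"ry": 0,"rz": 0},
  {"tx": 0,"ty": 0,"tz": 0,"rx": 0,"ry": 0,"rz": 0},
  {"tx": 0,"ty": 0,"tz": 0,"rx": 0,"ry": 0,"rz": 0},
])

```text
time: 5.68
position: [0.4889, 0.3412, 0.12]
tool_rot: [0.761, 0.648, 0.0, 0.0]
ft_force: [-0.4, -0.1, 4.2]
grip_width: 0.013
```

>>> send_rows([
  {"tx": 0,"ty": 0,"tz": -2,"rx": 0,"ry": 0,"rz": 0},
  {"tx": 0,"ty": 0,"tz": -5,"rx": 0,"ry": 0,"rz": 0},
  {"tx": 0,"ty": 0,"tz": -8.5,"rx": 0,"ry": 0,"rz": 0},
  {"tx": 0,"ty": 0,"tz": -12,"rx": 0,"ry": 0,"rz": 0},
  {"tx": 0,"ty": 0,"tz": -15.5,"rx": 0,"ry": 0,"rz": 0},
])

```text
time: 6.1
position: [0.4878, 0.3407, 0.2752]
tool_rot: [0.761, 0.648, -0.001, -0.0]
ft_force: [0.5, -0.7, -1.3]
grip_width: 0.013
```

>>> send_rows([
  {"tx": 0,"ty": 0,"tz": -3,"rx": 0,"ry": 0,"rz": 0},
  {"tx": 0,"ty": 0,"tz": -3,"rx": 0,"ry": 0,"rz": 0},
  {"tx": 0,"ty": 0,"tz": -3,"rx": 0,"ry": 0,"rz": 0},
])

```text
time: 6.35
position: [0.4892, 0.3414, 0.3062]
tool_rot: [0.761, 0.648, 0.002, 0.001]
ft_force: [-0.5, -0.3, -0.7]
grip_width: 0.0133
```

Run:
```python
from h import *
d=cam("wrist","w5.png");np.savez("wrist5.npz",**d)
for c in("scene","side"): d=cam(c,c+"5.png");np.savez(c+"5.npz",**d)
a=cv2.imread("pics/scene5.png")[130:300,360:500];b=cv2.imread("pics/side5.png")[180:350,250:390]
a=cv2.resize(a,(400,486),interpolation=cv2.INTER_CUBIC);b=cv2.resize(b,(400,486),interpolation=cv2.INTER_CUBIC)
cv2.imwrite("pics/both5.png",np.hstack([a,b]));o=robot.get_obs();print(o["position"],o["time"],o["grip_width"])
go([.54,-.31,.30],-46)
```

```text
[0.48723446 0.34036828 0.30231213] 6.5 0.01288864248526695
t(cm) [-63.36  15.58   0.34] r [-0.003  0.004  0.643] rows 16.0 6.0
```

View pics/both5.png

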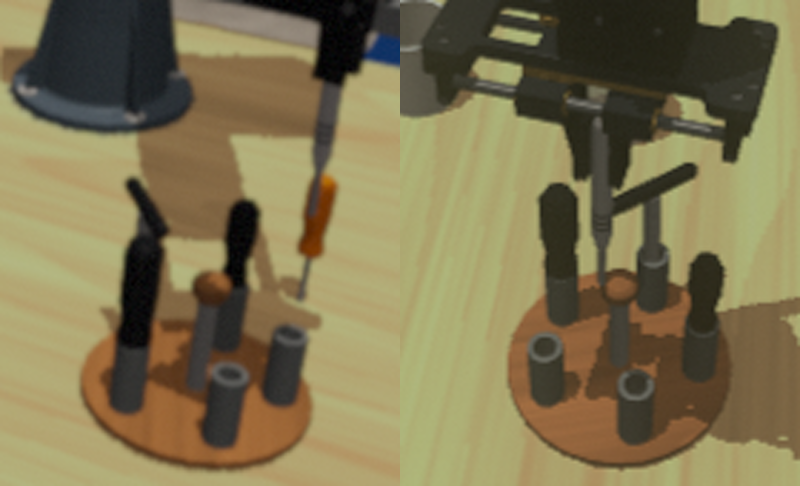

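View pics/w5.png

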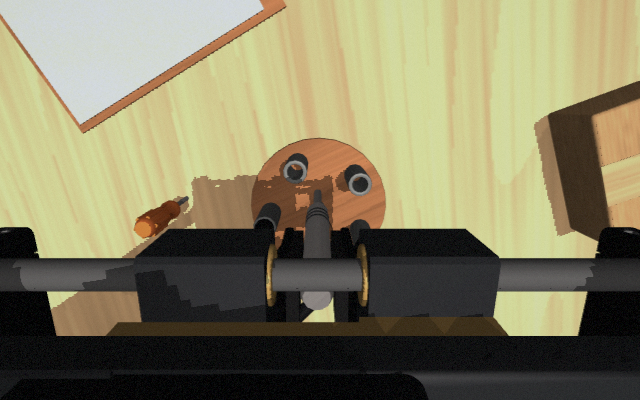

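Run:
```python
from h import *
D={c:dict(np.load(f"{c}5.npz")) for c in("scene","side","wrist")}
for c,b in (("scene",(455,170,30,45)),("side",(305,200,30,90)),("wrist",(280,150,80,80))):
    im=D[c]["color"][:,:,::-1][b[1]:b[1]+b[3],b[0]:b[0]+b[2]];f=480/b[3];cv2.imwrite(f"pics/z_{c}.png",cv2.resize(im,None,fx=f,fy=f,interpolation=cv2.INTER_CUBIC))
i=[cv2.imread(f"pics/z_{c}.png") for c in("scene","side","wrist")];h=min(x.shape[0] for x in i);m=np.hstack([x[:h] for x in i])[:, :];print(m.shape,[x.shape for x in i]);cv2.imwrite("pics/z5.png",m[:, :1000] if m.shape[1]<800 else cv2.resize(m,None,fx=.8,fy=.8))
```

```text
(480, 960, 3) [(480, 320, 3), (480, 160, 3), (480, 480, 3)]
```

View pics/z5.png

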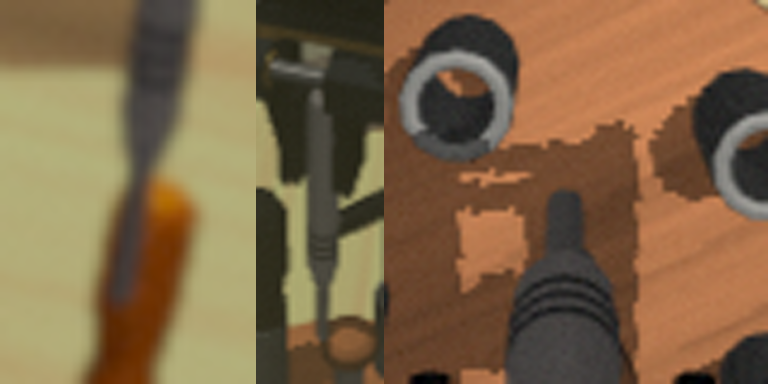

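Run:
```python
from h import *
D={c:dict(np.load(f"{c}5.npz")) for c in("scene","side","wrist")}
def tri(obs):
    A=[];b=[]
    for c,uv in obs:
        C,r=ray(D[c],*uv);r/=np.linalg.norm(r);M=np.eye(3)-np.outer(r,r);A.append(M);b.append(M@C)
    return np.linalg.solve(sum(A),sum(b))
o=robot.get_obs();R=Ro.from_quat(o["tool_rot"]);p=o["position"]
W=("wrist",(317.7,190.2));S=("scene",(469.1,205.4));Q=("side",(320.2,280.4))
for obs in([S,Q],[S,Q,W],[S,W],[Q,W]):
    X=tri(obs);print(X,"tool",R.inv().apply(X-p))
T=np.array(D["wrist"]["tool_from_camera"]);K=D["wrist"]["intrinsics"]
for z in(.10,.105,.11,.115):
    r=T[:3,:3]@np.linalg.inv(K)@[317.7,190.2,1];C=T[:3,3];print(z,C+r*(z-C[2])/r[2])
r=T[:3,:3]@np.linalg.inv(K)@[317,299,1];print("top z=-.042",C+r*(-.042-C[2])/r[2])
```

```text
[0.48876142 0.34654216 0.19490765] tool [0.00661978 0.0009505  0.10738458]
[0.48998819 0.34518824 0.19511212] tool [0.00547814 0.00237655 0.10717742]
[0.49161416 0.34458292 0.19797665] tool [0.00513216 0.00406681 0.10430704]
[0.49066973 0.33953423 0.18266576] tool [3.76284080e-05 3.99995622e-03 1.19631727e-01]
0.1 [0.00414808 0.00168546 0.1       ]
0.105 [0.00292269 0.00170194 0.105     ]
0.11 [0.00169729 0.00171843 0.11      ]
0.115 [0.0004719  0.00173491 0.115     ]
top z=-.042 [-0.00372082  0.00097009 -0.042     ]
```

>>> send_rows([
  {"tx": -63.3,"ty": 16,"tz": 0.2,"rx": 0,"ry": 0,"rz": 0.643},
  {"tx": -63.3,"ty": 16,"tz": 0.2,"rx": 0,"ry": 0,"rz": 0.643},
  {"tx": -63.3,"ty": 16,"tz": 0.2,"rx": 0,"ry": 0,"rz": 0.643},
  {"tx": -63.3,"ty": 16,"tz": 0.2,"rx": 0,"ry": 0,"rz": 0.643},
  {"tx": -63.3,"ty": 16,"tz": 0.2,"rx": 0,"ry": 0,"rz": 0.643},
])

```text
time: 6.92
position: [0.5054, 0.1318, 0.3017]
tool_rot: [0.925, 0.38, -0.002, -0.001]
ft_force: [1.9, -0.5, -1.1]
grip_width: 0.0131
```

Run:
```python
from h import *
go([.533,-.314,.30],-46);print(robot.get_obs()["position"])
```

```text
t(cm) [-29.4   33.62   0.17] r [-0.003  0.003  0.012] rows 11.0 1.0
[0.50539682 0.13177696 0.30173584]
```

>>> send_rows([
  {"tx": -29.4,"ty": 33.6,"tz": 0.2,"rx": 0,"ry": 0,"rz": 0.01},
  {"tx": -29.4,"ty": 33.6,"tz": 0.2,"rx": 0,"ry": 0,"rz": 0.01},
  {"tx": -29.4,"ty": 33.6,"tz": 0.2,"rx": 0,"ry": 0,"rz": 0.01},
  {"tx": -29.4,"ty": 33.6,"tz": 0.2,"rx": 0,"ry": 0,"rz": 0.01},
  {"tx": -29.4,"ty": 33.6,"tz": 0.2,"rx": 0,"ry": 0,"rz": 0.01},
])

```text
time: 7.33
position: [0.5194, -0.076, 0.3009]
tool_rot: [0.926, 0.378, -0.002, -0.002]
ft_force: [0.6, 0.2, -1.1]
grip_width: 0.0131
```

Run:
```python
from h import *
go([.533,-.314,.30],-46);print(robot.get_obs()["position"])
```

```text
t(cm) [-15.69  17.95   0.04] r [-0.004  0.002  0.008] rows 6.0 1.0
[ 0.51936127 -0.07601326  0.30087183]
```

>>> send_rows([
  {"tx": -3.0,"ty": 3.4,"tz": 0,"rx": 0,"ry": 0,"rz": 0},
  {"tx": -6,"ty": 6.9,"tz": 0,"rx": 0,"ry": 0,"rz": 0},
  {"tx": -9,"ty": 10.3,"tz": 0,"rx": 0,"ry": 0,"rz": 0},
  {"tx": -12,"ty": 13.8,"tz": 0,"rx": 0,"ry": 0,"rz": 0},
  {"tx": -14,"ty": 16,"tz": 0,"rx": 0,"ry": 0,"rz": 0},
])

```text
time: 7.75
position: [0.5315, -0.2838, 0.3004]
tool_rot: [0.926, 0.378, -0.001, -0.002]
ft_force: [1.0, 0.6, -0.9]
grip_width: 0.0133
```

>>> send_rows([
  {"tx": 0,"ty": 0,"tz": 0,"rx": 0,"ry": 0,"rz": 0},
  {"tx": 0,"ty": 0,"tz": 0,"rx": 0,"ry": 0,"rz": 0},
  {"tx": 0,"ty": 0,"tz": 0,"rx": 0,"ry": 0,"rz": 0},
])

```text
time: 8.0
position: [0.5316, -0.2816, 0.3008]
tool_rot: [0.926, 0.378, -0.001, -0.002]
ft_force: [-0.3, 0.1, -1.1]
grip_width: 0.0136
```

Run:
```python
from h import *
P=[]
for i in range(5):
    d=cam("wrist","w6.png");P.append(robot.get_obs()["position"])
np.savez("wrist6.npz",**d);print(np.round(P,4))
for n,z in [("reset_mouth",.034),("stylus",.19)]:
    print(n,[(np.round(r["p"],2),np.round(r["xy"],1).tolist(),np.round(atz(d,r["xy"],z),4).tolist()) for r in robot.tip_of(n,"wrist")[:4]])
go([.533,-.314,.30],-46)
```

```text
[[ 0.5318 -0.2808  0.3013]
 [ 0.5321 -0.2806  0.3018]
 [ 0.5324 -0.2805  0.3023]
 [ 0.5326 -0.2806  0.3026]
 [ 0.5327 -0.2808  0.303 ]]
reset_mouth [(np.float64(0.93), [337.8, 177.7], [0.5377, -0.3146, 0.034])]
stylus [(np.float64(0.98), [317.3, 194.8], [0.5326, -0.2834, 0.19])]
t(cm) [-2.28  2.35  0.32] r [ 0.    -0.     0.009] rows 1.0 1.0
```

View pics/w6.png

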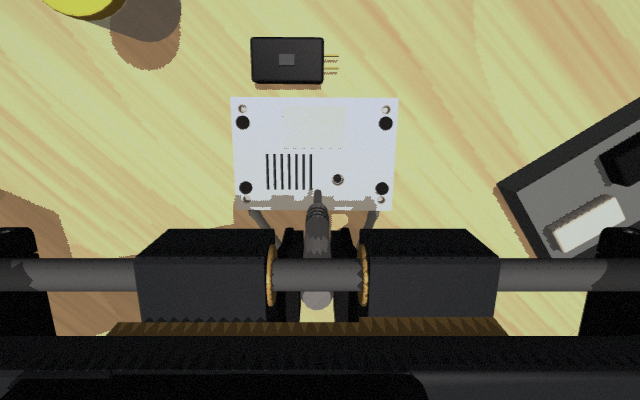

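Run:
```python
from h import *
go([.535,-.315,.17],-46);print(robot.get_obs()["position"])
```

```text
t(cm) [-2.21  2.56 13.32] r [ 0.    -0.     0.009] rows 4.0 1.0
[ 0.53281668 -0.28125662  0.30322914]
```

>>> send_rows([
  {"tx": -2.2,"ty": 2.5,"tz": 0,"rx": 0,"ry": 0,"rz": 0},
  {"tx": -2.2,"ty": 2.5,"tz": 3,"rx": 0,"ry": 0,"rz": 0},
  {"tx": -2.2,"ty": 2.5,"tz": 6.5,"rx": 0,"ry": 0,"rz": 0},
  {"tx": -2.2,"ty": 2.5,"tz": 10,"rx": 0,"ry": 0,"rz": 0},
  {"tx": -2.2,"ty": 2.5,"tz": 12,"rx": 0,"ry": 0,"rz": 0},
])

```text
time: 8.77
position: [0.5329, -0.3139, 0.1796]
tool_rot: [0.926, 0.378, -0.001, -0.002]
ft_force: [-0.5, -0.3, -0.6]
grip_width: 0.013
```

>>> send_rows([
  {"tx": 0,"ty": 0,"tz": 0,"rx": 0,"ry": 0,"rz": 0},
  {"tx": 0,"ty": 0,"tz": 0,"rx": 0,"ry": 0,"rz": 0},
  {"tx": 0,"ty": 0,"tz": 0,"rx": 0,"ry": 0,"rz": 0},
])

```text
time: 9.02
position: [0.5357, -0.3163, 0.1848]
tool_rot: [0.926, 0.378, 0.001, 0.002]
ft_force: [-0.8, 0.2, -0.6]
grip_width: 0.0136
```

```bash
cat > look.py <<'E'
import sys
from h import *
n=sys.argv[1];P=[]
for i in range(2):
    d=cam("wrist");P.append(robot.get_obs()["position"])
np.savez(f"wrist{n}.npz",**d);print(np.round(P,4),robot.get_obs()["time"])
im=[]
b=[int(x) for x in sys.argv[2].split(",")] if len(sys.argv)>2 else (270,150,100,75)
im.append(d["color"][:,:,::-1][b[1]:b[1]+b[3],b[0]:b[0]+b[2]])
x=cv2.resize(im[0],None,fx=8,fy=8,interpolation=cv2.INTER_CUBIC);cv2.imwrite(f"pics/w{n}z.png",x);cv2.imwrite(f"pics/w{n}.png",d["color"][:,:,::-1])
for c,b in (("scene",(180,120,70,100)),("side",(300,75,70,100))):
    d=cam(c);np.savez(f"{c}{n}.npz",**d);im.append(cv2.resize(d["color"][:,:,::-1][b[1]:b[1]+b[3],b[0]:b[0]+b[2]],(400,572),interpolation=cv2.INTER_CUBIC))
cv2.imwrite(f"pics/b{n}.png",np.hstack(im[1:]))
E
python3 look.py 7
```

```text
[[ 0.5359 -0.3166  0.1853]
 [ 0.5359 -0.3166  0.1855]] 9.1167
```

View pics/w7z.png

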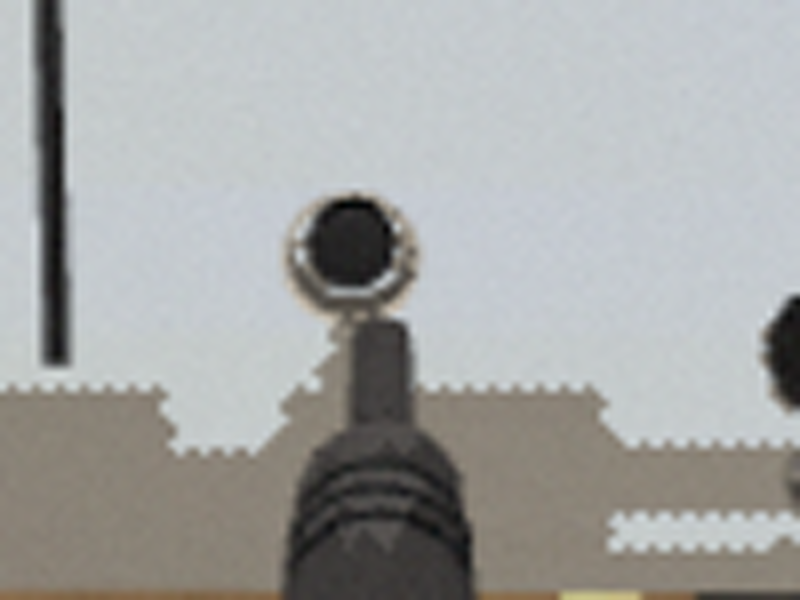

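View pics/b7.png

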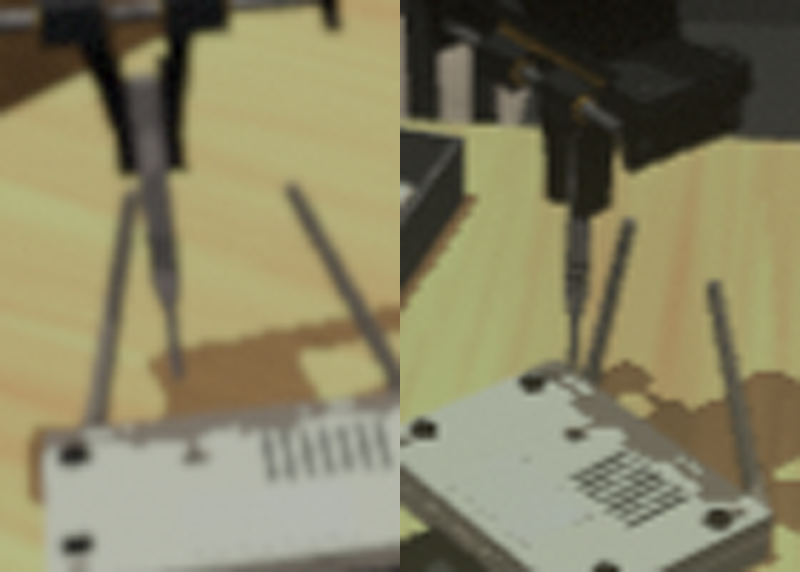

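```bash
cat > rel.py <<'E'
import sys
from h import *
n=sys.argv[1];a=list(map(float,sys.argv[2:]))
d=dict(np.load(f"wrist{n}.npz"));T=np.array(d["tool_from_camera"]);K=d["intrinsics"];C=T[:3,3]
def tool(uv,z): r=T[:3,:3]@np.linalg.inv(K)@[*uv,1];return C+r*(z-C[2])/r[2]
v,u=np.mgrid[:400,:640];z=d["z_map"]
P=np.stack([(u-K[0,2])/K[0,0]*z,(v-K[1,2])/K[1,1]*z,z],-1)@T[:3,:3].T+C
m=(np.hypot(u-a[2],v-a[3])>12)&(np.hypot(u-a[2],v-a[3])<25)&(v<a[3]+3)&(z>0)
zm=np.median(P[m][:,2]);print("surface tool z",zm)
mm=(abs(u-a[0])<2)&(v>a[1])&(v<a[1]+4);print("tip depth tool",np.median(P[mm],0))
t=tool(a[:2],.107);print("tip",t)
M=tool(a[2:],zm);print("mouth",M,"gap",zm-.107,"move",M-t)
E
python3 rel.py 7 317.75 190.2 314 181.6
```

```text
surface tool z 0.15254851970066086
tip depth tool [0.00359704 0.00221914 0.09850043]
tip [0.00327189 0.00244368 0.107     ]
mouth [ 0.00023362 -0.00083304  0.15254852] gap 0.04554851970066086 move [-0.00303827 -0.00327673  0.04554852]
```

>>> send_rows([
  {"tx": -0.3,"ty": -0.3,"tz": 1,"rx": 0,"ry": 0,"rz": 0},
  {"tx": -0.3,"ty": -0.3,"tz": 2,"rx": 0,"ry": 0,"rz": 0},
  {"tx": -0.3,"ty": -0.3,"tz": 3,"rx": 0,"ry": 0,"rz": 0},
  {"tx": -0.3,"ty": -0.3,"tz": 3,"rx": 0,"ry": 0,"rz": 0},
  {"tx": -0.3,"ty": -0.3,"tz": 3,"rx": 0,"ry": 0,"rz": 0},
])

```text
time: 9.63
position: [0.5299, -0.3152, 0.1521]
tool_rot: [0.926, 0.378, -0.0, -0.001]
ft_force: [-0.1, -0.1, -0.2]
grip_width: 0.0131
```

>>> send_rows([
  {"tx": 0,"ty": 0,"tz": 0,"rx": 0,"ry": 0,"rz": 0},
  {"tx": 0,"ty": 0,"tz": 0,"rx": 0,"ry": 0,"rz": 0},
  {"tx": 0,"ty": 0,"tz": 0,"rx": 0,"ry": 0,"rz": 0},
])

```text
time: 9.88
position: [0.5306, -0.3158, 0.1534]
tool_rot: [0.926, 0.378, 0.0, 0.0]
ft_force: [0.4, 0.7, -0.2]
grip_width: 0.0135
```

```bash
python3 look.py 8
```

```text
[[ 0.5305 -0.3158  0.1534]
 [ 0.5304 -0.3158  0.1534]] 9.9833
```

View pics/w8z.png

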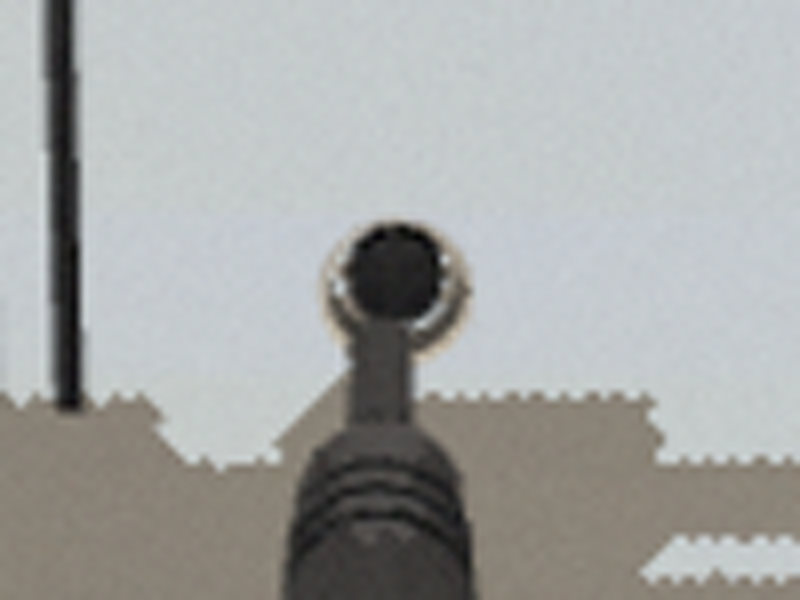

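View pics/b8.png

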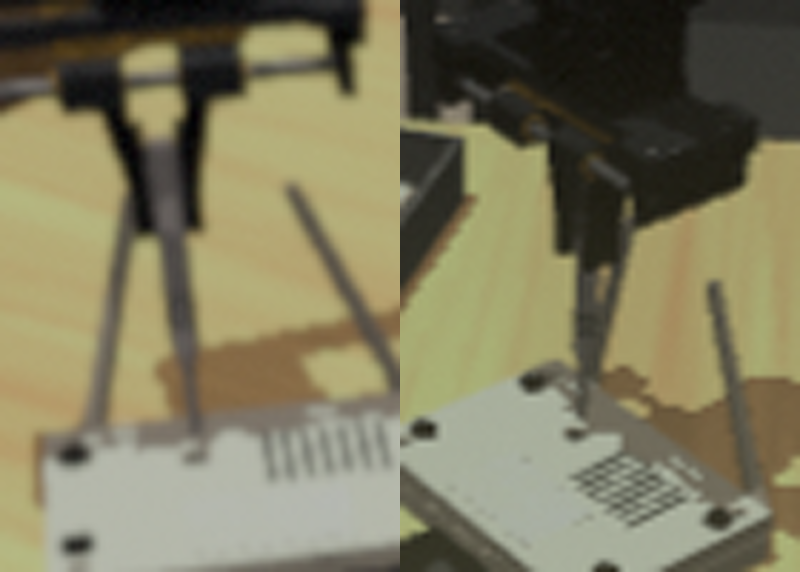

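```bash
python3 rel.py 8 317.7 190.5 319.5 186.2
python3 - <<'E'
from h import *
D={c:dict(np.load(f"{c}8.npz")) for c in("scene","side")}
def tri(obs):
    A=[];b=[]
    for c,uv in obs:
        C,r=ray(D[c],*uv);r/=np.linalg.norm(r);M=np.eye(3)-np.outer(r,r);A.append(M);b.append(M@C)
    return np.linalg.solve(sum(A),sum(b))
f=70/400
t=tri([("scene",(180+199*f,120+432*f)),("side",(300+182*f,75+415*f))])
m=tri([("scene",(180+197*f,120+456*f)),("side",(300+174*f,75+434*f))])
R=Ro.from_quat(robot.get_obs()["tool_rot"])
print(t,m,"move tool",R.inv().apply(m-t))
E
```

```text
surface tool z 0.12064107933329948
tip depth tool [0.00345537 0.00222235 0.09882096]
tip [0.00302849 0.00240932 0.107     ]
mouth [0.00333213 0.00394094 0.12064108] gap 0.013641079333299486 move [0.00030365 0.00153161 0.01364108]
[ 0.53197352 -0.30830748  0.04691082] [ 0.53623526 -0.30690133  0.03521538] move tool [0.00402646 0.00197604 0.0116964 ]
```

>>> send_rows([
  {"tx": 0.1,"ty": 0.15,"tz": 0.3,"rx": 0,"ry": 0,"rz": 0},
  {"tx": 0.1,"ty": 0.15,"tz": 0.6,"rx": 0,"ry": 0,"rz": 0},
  {"tx": 0.1,"ty": 0.15,"tz": 1.0,"rx": 0,"ry": 0,"rz": 0},
  {"tx": 0.1,"ty": 0.15,"tz": 1.0,"rx": 0,"ry": 0,"rz": 0},
  {"tx": 0.1,"ty": 0.15,"tz": 1.0,"rx": 0,"ry": 0,"rz": 0},
])

```text
time: 10.5
position: [0.5316, -0.3157, 0.1424]
tool_rot: [0.926, 0.378, -0.0, -0.001]
ft_force: [0.1, -0.2, -0.9]
grip_width: 0.0133
```

>>> send_rows([
  {"tx": 0,"ty": 0,"tz": 0,"rx": 0,"ry": 0,"rz": 0},
  {"tx": 0,"ty": 0,"tz": 0,"rx": 0,"ry": 0,"rz": 0},
  {"tx": 0,"ty": 0,"tz": 0,"rx": 0,"ry": 0,"rz": 0},
])

```text
time: 10.75
position: [0.532, -0.316, 0.1431]
tool_rot: [0.926, 0.378, 0.0, 0.0]
ft_force: [-0.2, -0.4, -1.3]
grip_width: 0.0132
```

```bash
python3 look.py 9
```

```text
[[ 0.532  -0.316   0.1431]
 [ 0.532  -0.316   0.1431]] 10.85
```

View pics/w9z.png

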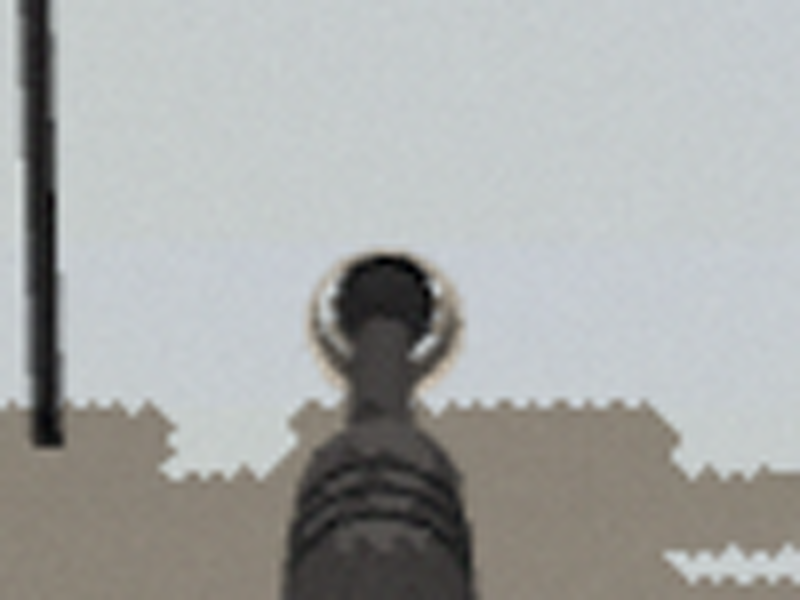

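View pics/b9.png

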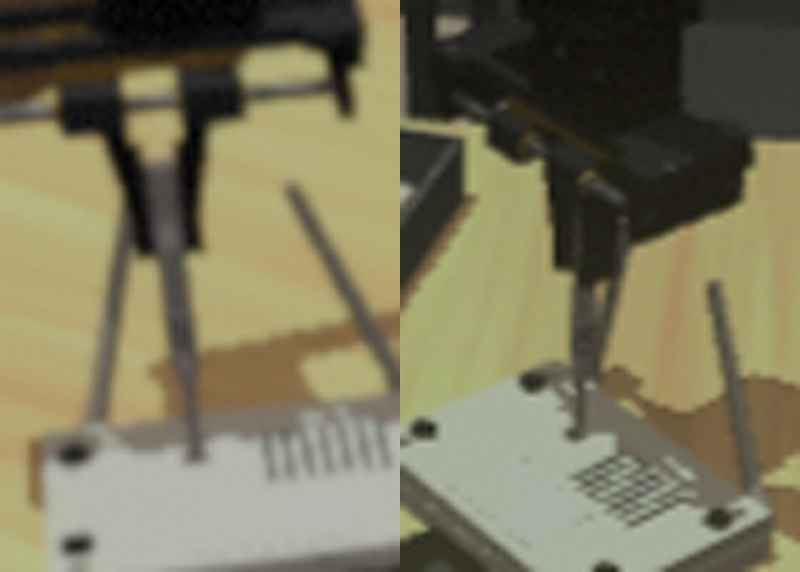

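```bash
python3 rel.py 9 317.75 190.4 318.25 190.5
```

```text
surface tool z 0.1104159018972389
tip depth tool [0.00350755 0.00222227 0.09890985]
tip [0.00310963 0.00244951 0.107     ]
mouth [0.00218898 0.00286097 0.1104159 ] gap 0.003415901897238907 move [-0.00092065  0.00041146  0.0034159 ]
```

>>> send_rows([
  {"tx": 0.2,"ty": 0.05,"tz": 0,"rx": 0,"ry": 0,"rz": 0},
  {"tx": 0.2,"ty": 0.05,"tz": 0.2,"rx": 0,"ry": 0,"rz": 0},
  {"tx": 0.2,"ty": 0.05,"tz": 0.45,"rx": 0,"ry": 0,"rz": 0},
  {"tx": 0.2,"ty": 0.05,"tz": 0.65,"rx": 0,"ry": 0,"rz": 0},
  {"tx": 0.2,"ty": 0.05,"tz": 0.65,"rx": 0,"ry": 0,"rz": 0},
])

```text
time: 11.37
position: [0.5336, -0.3148, 0.136]
tool_rot: [0.926, 0.378, -0.0, -0.0]
ft_force: [-0.1, 0.2, 0.6]
grip_width: 0.0133
```

>>> send_rows([
  {"tx": 0,"ty": 0,"tz": 0,"rx": 0,"ry": 0,"rz": 0},
  {"tx": 0,"ty": 0,"tz": 0,"rx": 0,"ry": 0,"rz": 0},
  {"tx": 0,"ty": 0,"tz": 0,"rx": 0,"ry": 0,"rz": 0},
])

```text
time: 11.62
position: [0.5337, -0.3149, 0.1364]
tool_rot: [0.926, 0.378, -0.0, -0.0]
ft_force: [-0.3, 0.4, -0.8]
grip_width: 0.0129
```

```bash
python3 look.py 10
```

```text
[[ 0.5337 -0.3149  0.1364]
 [ 0.5337 -0.3149  0.1365]] 11.7167
```

View pics/w10z.png

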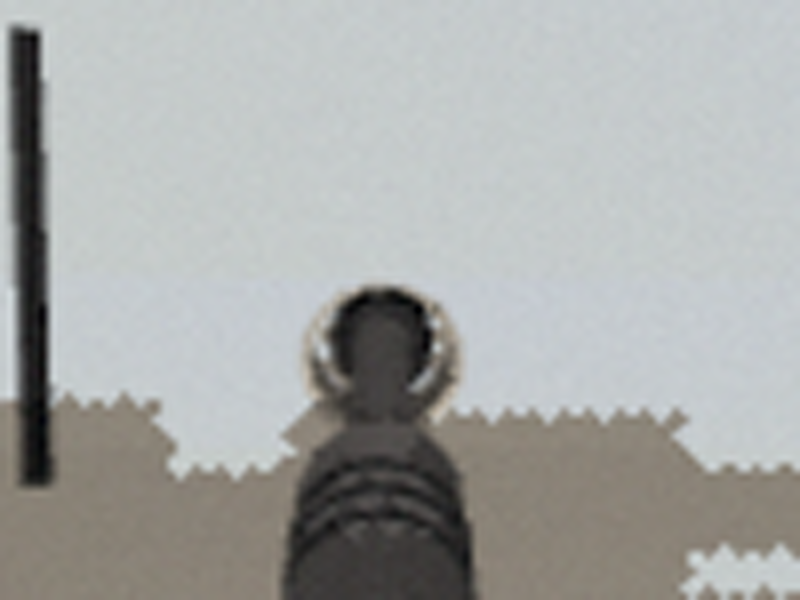

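View pics/b10.png

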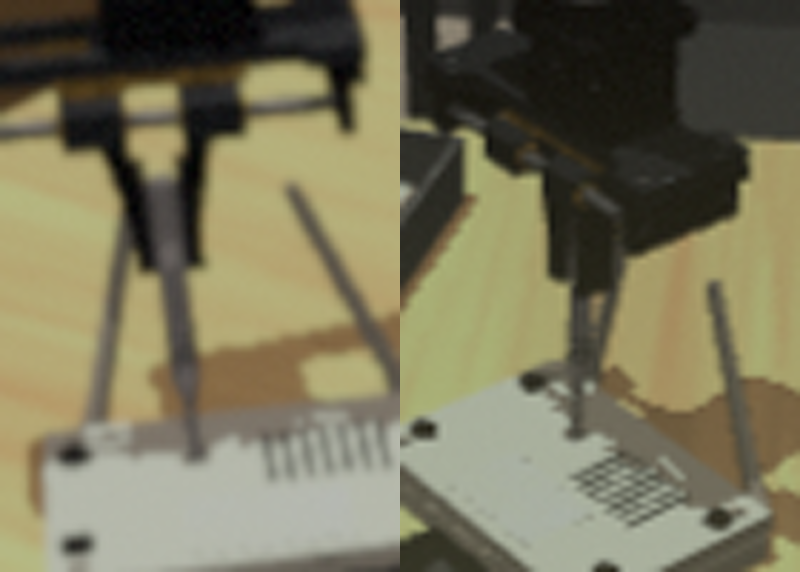

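>>> send_rows([
  {"tx": 0,"ty": 0,"tz": 0.1,"rx": 0,"ry": 0,"rz": 0},
  {"tx": 0,"ty": 0,"tz": 0.2,"rx": 0,"ry": 0,"rz": 0},
  {"tx": 0,"ty": 0,"tz": 0.3,"rx": 0,"ry": 0,"rz": 0},
  {"tx": 0,"ty": 0,"tz": 0.4,"rx": 0,"ry": 0,"rz": 0},
  {"tx": 0,"ty": 0,"tz": 0.4,"rx": 0,"ry": 0,"rz": 0},
])

```text
time: 12.23
position: [0.5339, -0.3151, 0.1326]
tool_rot: [0.926, 0.378, 0.0, 0.0]
ft_force: [-1.2, 0.3, 1.7]
grip_width: 0.0131
```

>>> send_rows([
  {"tx": 0,"ty": 0,"tz": 0.1,"rx": 0,"ry": 0,"rz": 0},
  {"tx": 0,"ty": 0,"tz": 0.1,"rx": 0,"ry": 0,"rz": 0},
  {"tx": 0,"ty": 0,"tz": 0.1,"rx": 0,"ry": 0,"rz": 0},
])

```text
time: 12.48
position: [0.5339, -0.3151, 0.1317]
tool_rot: [0.926, 0.378, 0.0, 0.0]
ft_force: [-1.3, 0.4, 2.9]
grip_width: 0.0132
```

>>> send_rows([
  {"tx": 0,"ty": 0,"tz": 0.1,"rx": 0,"ry": 0,"rz": 0},
  {"tx": 0,"ty": 0,"tz": 0.1,"rx": 0,"ry": 0,"rz": 0},
  {"tx": 0,"ty": 0,"tz": 0.1,"rx": 0,"ry": 0,"rz": 0},
])

```text
time: 12.73
position: [0.5339, -0.3151, 0.1309]
tool_rot: [0.926, 0.378, 0.0, 0.0]
ft_force: [-0.2, -0.4, 4.1]
grip_width: 0.0134
```

>>> send_rows([
  {"tx": 0,"ty": 0,"tz": 0.1,"rx": 0,"ry": 0,"rz": 0},
  {"tx": 0,"ty": 0,"tz": 0.1,"rx": 0,"ry": 0,"rz": 0},
  {"tx": 0,"ty": 0,"tz": 0.1,"rx": 0,"ry": 0,"rz": 0},
])

```text
time: 12.98
position: [0.5342, -0.3153, 0.1307]
tool_rot: [0.926, 0.378, 0.0, 0.001]
ft_force: [-0.7, 1.3, 8.9]
grip_width: 0.0134
```

>>> send_rows([
  {"tx": 0,"ty": 0,"tz": 0.1,"rx": 0,"ry": 0,"rz": 0},
  {"tx": 0,"ty": 0,"tz": 0.1,"rx": 0,"ry": 0,"rz": 0},
  {"tx": 0,"ty": 0,"tz": 0.1,"rx": 0,"ry": 0,"rz": 0},
])

```text
time: 13.23
position: [0.5344, -0.3155, 0.1305]
tool_rot: [0.926, 0.378, 0.001, 0.001]
ft_force: [-0.2, 0.7, 12.2]
grip_width: 0.0131
```

>>> send_rows([
  {"tx": 0,"ty": 0,"tz": 0,"rx": 0,"ry": 0,"rz": 0},
  {"tx": 0,"ty": 0,"tz": 0,"rx": 0,"ry": 0,"rz": 0},
  {"tx": 0,"ty": 0,"tz": 0,"rx": 0,"ry": 0,"rz": 0},
  {"tx": 0,"ty": 0,"tz": 0,"rx": 0,"ry": 0,"rz": 0},
  {"tx": 0,"ty": 0,"tz": 0,"rx": 0,"ry": 0,"rz": 0},
])

```text
time: 13.65
position: [0.5344, -0.3155, 0.1305]
tool_rot: [0.926, 0.378, 0.001, 0.001]
ft_force: [-1.6, 1.1, 12.4]
grip_width: 0.0135
```

```bash
python3 look.py 11; python3 -c "
from rig import robot;print(robot.get_obs()['ft_force'])"
```

```text
[[ 0.5344 -0.3155  0.1305]
 [ 0.5344 -0.3155  0.1306]] 13.75
[-1.59106533  0.49307405 12.64768577]
```

View pics/w11z.png

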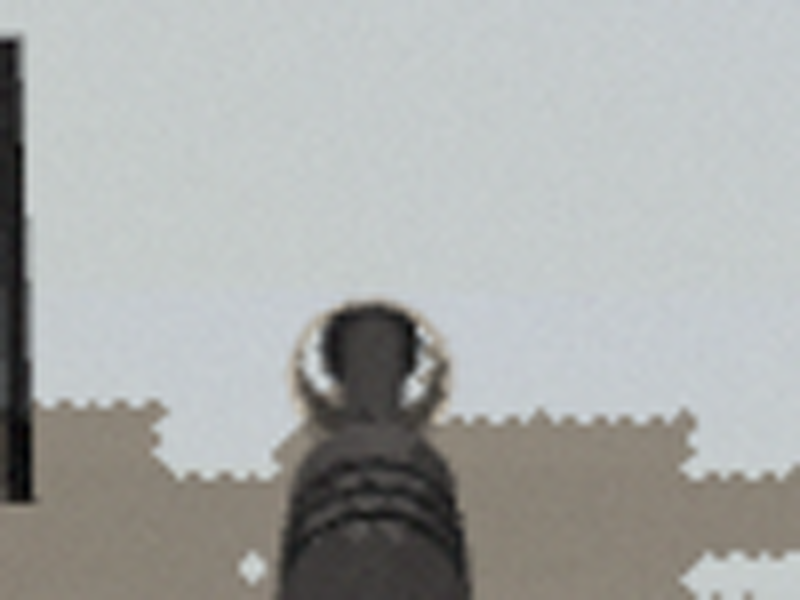

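>>> send_rows([
  {"tx": 0,"ty": 0,"tz": 0,"rx": 0,"ry": 0,"rz": 0},
  {"tx": 0,"ty": 0,"tz": 0,"rx": 0,"ry": 0,"rz": 0},
  {"tx": 0,"ty": 0,"tz": 0,"rx": 0,"ry": 0,"rz": 0},
  {"tx": 0,"ty": 0,"tz": 0,"rx": 0,"ry": 0,"rz": 0},
  {"tx": 0,"ty": 0,"tz": 0,"rx": 0,"ry": 0,"rz": 0},
])

```text
time: 14.27
position: [0.5344, -0.3155, 0.1305]
tool_rot: [0.926, 0.378, 0.001, 0.001]
ft_force: [-1.3, 1.1, 12.1]
grip_width: 0.0136
```

>>> send_rows([
  {"tx": 0,"ty": 0,"tz": 0,"rx": 0,"ry": 0,"rz": 0},
  {"tx": 0,"ty": 0,"tz": 0,"rx": 0,"ry": 0,"rz": 0},
  {"tx": 0,"ty": 0,"tz": 0,"rx": 0,"ry": 0,"rz": 0},
  {"tx": 0,"ty": 0,"tz": 0,"rx": 0,"ry": 0,"rz": 0},
  {"tx": 0,"ty": 0,"tz": 0,"rx": 0,"ry": 0,"rz": 0},
])

```text
time: 14.68
position: [0.5344, -0.3154, 0.1305]
tool_rot: [0.926, 0.378, 0.0, 0.001]
ft_force: [-1.1, 0.2, 11.9]
grip_width: 0.0132
```

>>> send_rows([
  {"tx": 0,"ty": 0,"tz": 0,"rx": 0,"ry": 0,"rz": 0},
  {"tx": 0,"ty": 0,"tz": 0,"rx": 0,"ry": 0,"rz": 0},
  {"tx": 0,"ty": 0,"tz": 0,"rx": 0,"ry": 0,"rz": 0},
  {"tx": 0,"ty": 0,"tz": 0,"rx": 0,"ry": 0,"rz": 0},
  {"tx": 0,"ty": 0,"tz": 0,"rx": 0,"ry": 0,"rz": 0},
])

```text
time: 15.1
position: [0.5344, -0.3155, 0.1305]
tool_rot: [0.926, 0.378, 0.001, 0.001]
ft_force: [-1.6, 1.4, 11.9]
grip_width: 0.0132
```

>>> send_rows([
  {"tx": 0,"ty": 0,"tz": 0,"rx": 0,"ry": 0,"rz": 0},
  {"tx": 0,"ty": 0,"tz": 0,"rx": 0,"ry": 0,"rz": 0},
  {"tx": 0,"ty": 0,"tz": 0,"rx": 0,"ry": 0,"rz": 0},
  {"tx": 0,"ty": 0,"tz": 0,"rx": 0,"ry": 0,"rz": 0},
  {"tx": 0,"ty": 0,"tz": 0,"rx": 0,"ry": 0,"rz": 0},
])

```text
time: 15.52
position: [0.5344, -0.3155, 0.1306]
tool_rot: [0.926, 0.378, 0.001, 0.001]
ft_force: [-1.7, 1.1, 12.2]
grip_width: 0.0131
```

>>> send_rows([
  {"tx": 0,"ty": 0,"tz": 0,"rx": 0,"ry": 0,"rz": 0},
  {"tx": 0,"ty": 0,"tz": 0,"rx": 0,"ry": 0,"rz": 0},
  {"tx": 0,"ty": 0,"tz": 0,"rx": 0,"ry": 0,"rz": 0},
  {"tx": 0,"ty": 0,"tz": 0,"rx": 0,"ry": 0,"rz": 0},
  {"tx": 0,"ty": 0,"tz": 0,"rx": 0,"ry": 0,"rz": 0},
])

```text
time: 15.93
position: [0.5344, -0.3155, 0.1305]
tool_rot: [0.926, 0.378, 0.001, 0.001]
ft_force: [-1.8, 0.9, 12.5]
grip_width: 0.0129
```

>>> send_rows([
  {"tx": 0,"ty": 0,"tz": 0,"rx": 0,"ry": 0,"rz": 0},
  {"tx": 0,"ty": 0,"tz": 0,"rx": 0,"ry": 0,"rz": 0},
  {"tx": 0,"ty": 0,"tz": 0,"rx": 0,"ry": 0,"rz": 0},
  {"tx": 0,"ty": 0,"tz": 0,"rx": 0,"ry": 0,"rz": 0},
  {"tx": 0,"ty": 0,"tz": 0,"rx": 0,"ry": 0,"rz": 0},
])

```text
time: 16.35
position: [0.5344, -0.3155, 0.1305]
tool_rot: [0.926, 0.378, 0.0, 0.001]
ft_force: [-1.4, 1.1, 12.7]
grip_width: 0.0132
```

>>> send_rows([
  {"tx": 0,"ty": 0,"tz": -0.1,"rx": 0,"ry": 0,"rz": 0},
  {"tx": 0,"ty": 0,"tz": -0.2,"rx": 0,"ry": 0,"rz": 0},
  {"tx": 0,"ty": 0,"tz": -0.2,"rx": 0,"ry": 0,"rz": 0},
  {"tx": 0,"ty": 0,"tz": -0.2,"rx": 0,"ry": 0,"rz": 0},
])

```text
time: 16.68
position: [0.5339, -0.3151, 0.1308]
tool_rot: [0.926, 0.378, 0.0, 0.0]
ft_force: [-0.6, -0.4, 5.7]
grip_width: 0.0131
```

```bash
cat > f.py <<'E'
from h import *
F=[];P=[]
for i in range(3):
    o=robot.get_obs();F.append(o["ft_force"]);P.append(o["position"]);robot.camera("wrist")
print(np.mean(F,0),np.mean(P,0),np.mean([f[2] for f in F]))
E
python3 f.py
```

```text
[-0.35532825  0.12413911  6.00626743] [ 0.53397428 -0.31514968  0.13081315] 6.006267432768584
```

Step up a millimetre at a time to map the button's release.

>>> send_rows([
  {"tx": 0,"ty": 0,"tz": -0.1,"rx": 0,"ry": 0,"rz": 0},
  {"tx": 0,"ty": 0,"tz": -0.1,"rx": 0,"ry": 0,"rz": 0},
  {"tx": 0,"ty": 0,"tz": -0.1,"rx": 0,"ry": 0,"rz": 0},
])

```text
time: 17.08
position: [0.5338, -0.315, 0.1313]
tool_rot: [0.926, 0.378, 0.0, 0.0]
ft_force: [-0.3, -0.2, 3.1]
grip_width: 0.0135
```

```bash
python3 f.py
```

```text
[-0.22015426 -0.39991436  3.09787393] [ 0.5337905  -0.31497074  0.13125604] 3.0978739281540104
```

>>> send_rows([
  {"tx": 0,"ty": 0,"tz": -0.2,"rx": 0,"ry": 0,"rz": 0},
  {"tx": 0,"ty": 0,"tz": -0.2,"rx": 0,"ry": 0,"rz": 0},
  {"tx": 0,"ty": 0,"tz": -0.2,"rx": 0,"ry": 0,"rz": 0},
])

```text
time: 17.48
position: [0.5337, -0.3149, 0.1334]
tool_rot: [0.926, 0.378, -0.0, 0.0]
ft_force: [0.5, -0.9, 2.1]
grip_width: 0.0131
```

```bash
python3 f.py
```

```text
[ 0.30931495 -0.61945091  1.95736489] [ 0.53371953 -0.31492265  0.13339012] 1.9573648895830758
```

>>> send_rows([
  {"tx": 0,"ty": 0,"tz": -0.1,"rx": 0,"ry": 0,"rz": 0},
  {"tx": 0,"ty": 0,"tz": -0.1,"rx": 0,"ry": 0,"rz": 0},
  {"tx": 0,"ty": 0,"tz": -0.1,"rx": 0,"ry": 0,"rz": 0},
])

```text
time: 17.88
position: [0.5337, -0.3149, 0.1344]
tool_rot: [0.926, 0.378, -0.0, -0.0]
ft_force: [1.0, -0.8, 1.5]
grip_width: 0.0133
```

```bash
python3 f.py
```

```text
[ 0.64031945 -0.58505941  1.70240748] [ 0.53371241 -0.31489606  0.13442641] 1.7024074789654404
```

>>> send_rows([
  {"tx": 0,"ty": 0,"tz": -0.1,"rx": 0,"ry": 0,"rz": 0},
  {"tx": 0,"ty": 0,"tz": -0.1,"rx": 0,"ry": 0,"rz": 0},
  {"tx": 0,"ty": 0,"tz": -0.1,"rx": 0,"ry": 0,"rz": 0},
])

```text
time: 18.28
position: [0.5337, -0.3149, 0.1354]
tool_rot: [0.926, 0.378, -0.0, -0.0]
ft_force: [-0.5, 0.4, 1.2]
grip_width: 0.0131
```

```bash
python3 f.py
```

```text
[-0.19496304 -0.43825283  0.87102856] [ 0.5336966  -0.31489468  0.13543011] 0.8710285554914908
```

>>> send_rows([
  {"tx": 0,"ty": 0,"tz": -0.2,"rx": 0,"ry": 0,"rz": 0},
  {"tx": 0,"ty": 0,"tz": -0.2,"rx": 0,"ry": 0,"rz": 0},
  {"tx": 0,"ty": 0,"tz": -0.2,"rx": 0,"ry": 0,"rz": 0},
])

```text
time: 18.68
position: [0.5334, -0.3146, 0.1372]
tool_rot: [0.926, 0.378, -0.0, -0.001]
ft_force: [-1.3, -0.2, -0.7]
grip_width: 0.0132
```

```bash
python3 f.py
```

```text
[ 0.05910036 -0.1883736  -0.88185743] [ 0.53337634 -0.31458268  0.1371685 ] -0.8818574322479483
```

>>> send_rows([
  {"tx": 0,"ty": 0,"tz": -2,"rx": 0,"ry": 0,"rz": 0},
  {"tx": 0,"ty": 0,"tz": -5.5,"rx": 0,"ry": 0,"rz": 0},
  {"tx": 0,"ty": 0,"tz": -9,"rx": 0,"ry": 0,"rz": 0},
  {"tx": 0,"ty": 0,"tz": -13,"rx": 0,"ry": 0,"rz": 0},
  {"tx": 0,"ty": 0,"tz": -16.3,"rx": 0,"ry": 0,"rz": 0},
])

```text
time: 19.25
position: [0.5338, -0.3149, 0.3029]
tool_rot: [0.926, 0.378, 0.0, 0.0]
ft_force: [0.9, -0.4, -1.2]
grip_width: 0.0133
```

Run:
```python
from h import *
D={}
for c in("scene","side"): D[c]=cam(c,c+"12.png");np.savez(c+"12.npz",**D[c])
a=cv2.imread("pics/scene12.png")[180:300,380:490];b=cv2.imread("pics/side12.png")[220:330,270:380]
cv2.imwrite("pics/b12.png",np.hstack([cv2.resize(a,(400,436),interpolation=cv2.INTER_CUBIC),cv2.resize(b,(400,400),interpolation=cv2.INTER_CUBIC)[:436] if 0 else cv2.resize(b,(400,436),interpolation=cv2.INTER_CUBIC)]))
d=D["side"]
for n,z in [("tube0",.075),("t_handle",.012),("driver_big",.023),("driver_small",.023),("reset_mouth",.034)]:
    print(n,[(np.round(r["p"],2),np.round(r["xy"],1).tolist(),np.round(atz(d,r["xy"],z),4).tolist()) for r in robot.tip_of(n,"side")[:3]])
print(robot.get_obs()["position"])
```

```text
tube0 [(np.float64(0.69), [333.0, 313.0], [0.4633, 0.3394, 0.075]), (np.float64(0.59), [352.9, 124.4], [0.47, -0.4163, 0.075]), (np.float64(0.29), [355.5, 303.7], [0.4173, 0.3106, 0.075])]
t_handle [(np.float64(0.36), [332.1, 315.2], [0.4679, 0.3046, 0.012])]
driver_big [(np.float64(0.79), [304.0, 285.0], [0.5428, 0.2374, 0.023])]
driver_small [(np.float64(0.75), [404.0, 330.0], [0.3076, 0.3293, 0.023]), (np.float64(0.68), [352.7, 305.0], [0.423, 0.2793, 0.023])]
reset_mouth [(np.float64(0.7), [305.9, 287.6], [0.5356, 0.2523, 0.034]), (np.float64(0.56), [327.8, 150.5], [0.5455, -0.3082, 0.034])]
[ 0.53264651 -0.31401851  0.29821855]
```

View pics/b12.png

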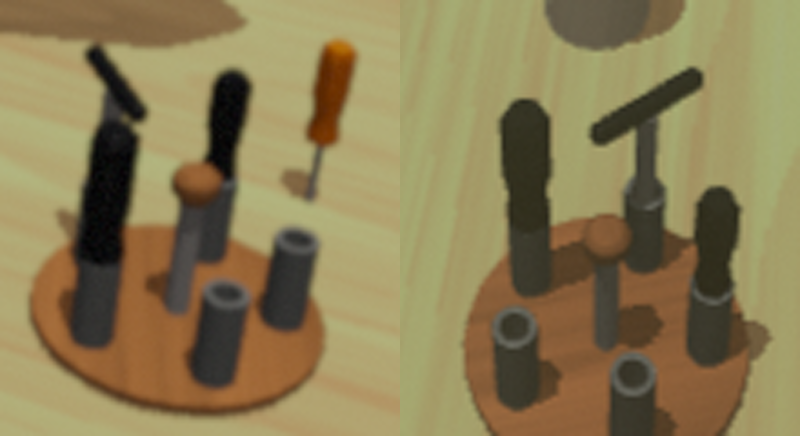

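View pics/side12.png

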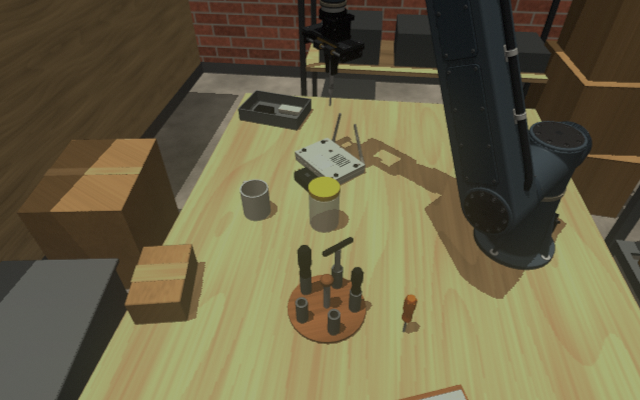

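Run:
```python
from h import *
go([.469,.302,.302],10)
```

```text
t(cm) [ 38.59 -48.44  -0.17] r [-0.005 -0.002 -0.97 ] rows 15.0 8.0
```

>>> send_rows([
  {"tx": 38.6,"ty": -48.4,"tz": -0.2,"rx": 0,"ry": 0,"rz": -0.97},
  {"tx": 38.6,"ty": -48.4,"tz": -0.2,"rx": 0,"ry": 0,"rz": -0.97},
  {"tx": 38.6,"ty": -48.4,"tz": -0.2,"rx": 0,"ry": 0,"rz": -0.97},
  {"tx": 38.6,"ty": -48.4,"tz": -0.2,"rx": 0,"ry": 0,"rz": -0.97},
  {"tx": 38.6,"ty": -48.4,"tz": -0.2,"rx": 0,"ry": 0,"rz": -0.97},
])

```text
time: 20.02
position: [0.5109, -0.1056, 0.2991]
tool_rot: [0.763, 0.646, -0.001, -0.002]
ft_force: [0.4, 1.3, -1.4]
grip_width: 0.0134
```

Run:
```python
from h import *
go([.469,.302,.302],10)
```

```text
t(cm) [ 39.52 -10.82  -0.19] r [-0.004 -0.002 -0.339] rows 10.0 3.0
```

>>> send_rows([
  {"tx": 39.5,"ty": -10.8,"tz": -0.2,"rx": 0,"ry": 0,"rz": -0.34},
  {"tx": 39.5,"ty": -10.8,"tz": -0.2,"rx": 0,"ry": 0,"rz": -0.34},
  {"tx": 39.5,"ty": -10.8,"tz": -0.2,"rx": 0,"ry": 0,"rz": -0.34},
  {"tx": 39.5,"ty": -10.8,"tz": -0.2,"rx": 0,"ry": 0,"rz": -0.34},
  {"tx": 39.5,"ty": -10.8,"tz": -0.2,"rx": 0,"ry": 0,"rz": -0.34},
])

```text
time: 20.43
position: [0.4907, 0.1015, 0.3005]
tool_rot: [0.645, 0.765, -0.001, -0.001]
ft_force: [2.2, -0.7, -2.1]
grip_width: 0.0133
```

Run:
```python
from h import *
go([.469,.302,.302],10)
```

```text
t(cm) [20.12  1.25 -0.14] r [-0.004 -0.001 -0.005] rows 5.0 1.0
```

>>> send_rows([
  {"tx": 4,"ty": 0.3,"tz": 0,"rx": 0,"ry": 0,"rz": 0},
  {"tx": 8,"ty": 0.6,"tz": 0,"rx": 0,"ry": 0,"rz": 0},
  {"tx": 12,"ty": 0.9,"tz": 0,"rx": 0,"ry": -0.03,"rz": 0},
  {"tx": 16,"ty": 1.2,"tz": 0,"rx": 0,"ry": -0.03,"rz": 0},
  {"tx": 18.5,"ty": 1.3,"tz": 0,"rx": 0,"ry": -0.03,"rz": 0},
])

```text
time: 20.85
position: [0.472, 0.2878, 0.3002]
tool_rot: [0.643, 0.765, -0.011, 0.01]
ft_force: [0.4, 0.3, -0.8]
grip_width: 0.013
```

>>> send_rows([
  {"tx": 0,"ty": 0,"tz": 0,"rx": 0,"ry": 0,"rz": 0},
  {"tx": 0,"ty": 0,"tz": 0,"rx": 0,"ry": 0,"rz": 0},
  {"tx": 0,"ty": 0,"tz": 0,"rx": 0,"ry": 0,"rz": 0},
  {"tx": 0,"ty": 0,"tz": 0,"rx": 0,"ry": 0,"rz": 0},
])

```text
time: 21.18
position: [0.4736, 0.2828, 0.3013]
tool_rot: [0.645, 0.764, -0.011, 0.011]
ft_force: [-0.5, -0.0, -1.0]
grip_width: 0.0133
```

```bash
sed -i 's/("scene",(180,120,70,100)),("side",(300,75,70,100))/("scene",(430,190,70,100)),("side",(290,230,70,100))/' look.py; python3 look.py 13 270,120,100,75; python3 f.py
```

```text
[[0.4738 0.2827 0.3016]
 [0.474  0.2828 0.3018]] 21.2833
[ 0.23766402  0.33169635 -0.87544234] [0.47407488 0.28324554 0.30223734] -0.8754423368247887
```

View pics/w13.png

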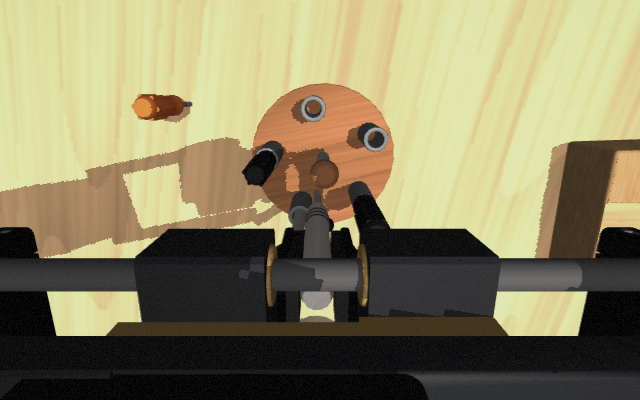

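View pics/w13z.png

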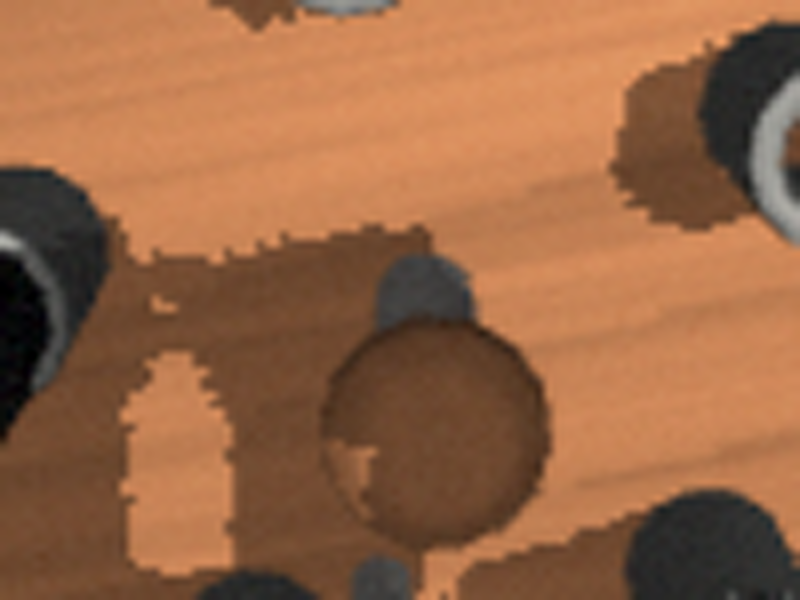

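View pics/b13.png

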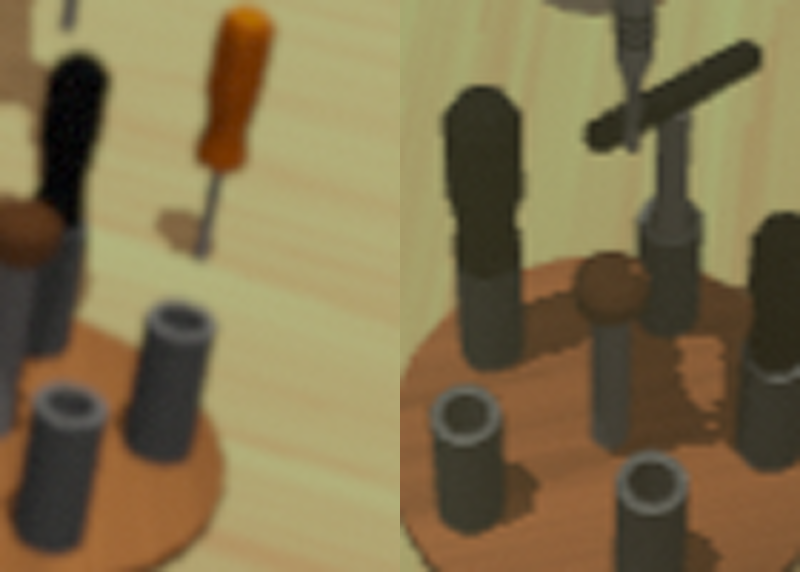

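```bash
cat > tube.py <<'E'
import sys
from h import *
n=sys.argv[1];a=list(map(float,sys.argv[2:]))
d=dict(np.load(f"wrist{n}.npz"));P=cloud(d)
M=atz(d,a[:2],.075)
v,u=np.mgrid[:400,:640]
m=(d["z_map"]>0)&(abs(P[...,2]-.075)<.006)&(np.hypot(P[...,0]-M[0],P[...,1]-M[1])<.022)
(c,r)=cv2.minEnclosingCircle(P[m][:,:2].astype(np.float32));print("mouth px",M,"rim",c,r,np.median(P[m][:,2]))
o=robot.get_obs();R=Ro.from_quat(o["tool_rot"]);p=o["position"]
tip=p+R.apply([.0003,.0024,.107]);print("tip",tip,"axis",R.apply([.027,0,1]))
M[:2]=c if abs(r-.014)<.0012 else M[:2]
print("move tool cm",R.inv().apply([M[0]-tip[0],M[1]-tip[1],0])*100, "down dir",R.inv().apply([0,0,-1]),"tip above rim mm",(tip[2]-.075)*1000)
E
python3 tube.py 13 313.5 109
```

```text
mouth px [0.46125012 0.33724756 0.075     ] rim (0.4602334499359131, 0.33753034472465515) 0.013793151825666428 0.07351885844923668
tip [0.47686421 0.28113097 0.19532627] axis [ 6.61602548e-04 -2.91932202e-03 -1.00035996e+00]
move tool cm [ 5.83660325 -0.69144515 -0.17515338] down dir [ 2.99768579e-02 -1.61447159e-04  9.99550580e-01] tip above rim mm 120.32626650987162
```

>>> send_rows([
  {"tx": 3,"ty": -0.4,"tz": -0.1,"rx": 0,"ry": 0,"rz": 0},
  {"tx": 5.8,"ty": -0.7,"tz": -0.2,"rx": 0,"ry": 0,"rz": 0},
  {"tx": 5.9,"ty": -0.7,"tz": 3,"rx": 0,"ry": 0,"rz": 0},
  {"tx": 6.0,"ty": -0.7,"tz": 6,"rx": 0,"ry": 0,"rz": 0},
  {"tx": 6.1,"ty": -0.7,"tz": 9,"rx": 0,"ry": 0,"rz": 0},
])

```text
time: 21.95
position: [0.4572, 0.3411, 0.2101]
tool_rot: [0.644, 0.765, -0.009, 0.012]
ft_force: [0.4, 0.6, -2.3]
grip_width: 0.0133
```

>>> send_rows([
  {"tx": 0,"ty": 0,"tz": 0,"rx": 0,"ry": 0,"rz": 0},
  {"tx": 0,"ty": 0,"tz": 0,"rx": 0,"ry": 0,"rz": 0},
  {"tx": 0,"ty": 0,"tz": 0,"rx": 0,"ry": 0,"rz": 0},
  {"tx": 0,"ty": 0,"tz": 0,"rx": 0,"ry": 0,"rz": 0},
])

```text
time: 22.28
position: [0.4587, 0.3411, 0.2127]
tool_rot: [0.645, 0.764, -0.008, 0.012]
ft_force: [-0.7, 0.6, -1.4]
grip_width: 0.0132
```

```bash
python3 look.py 14 270,140,100,75; python3 f.py
```

```text
[[0.4585 0.341  0.2127]
 [0.4583 0.3409 0.2125]] 22.3833
[-0.28132839  0.29427545 -1.33458369] [0.4575721  0.34063202 0.21155387] -1.334583688644581
```

View pics/w14z.png

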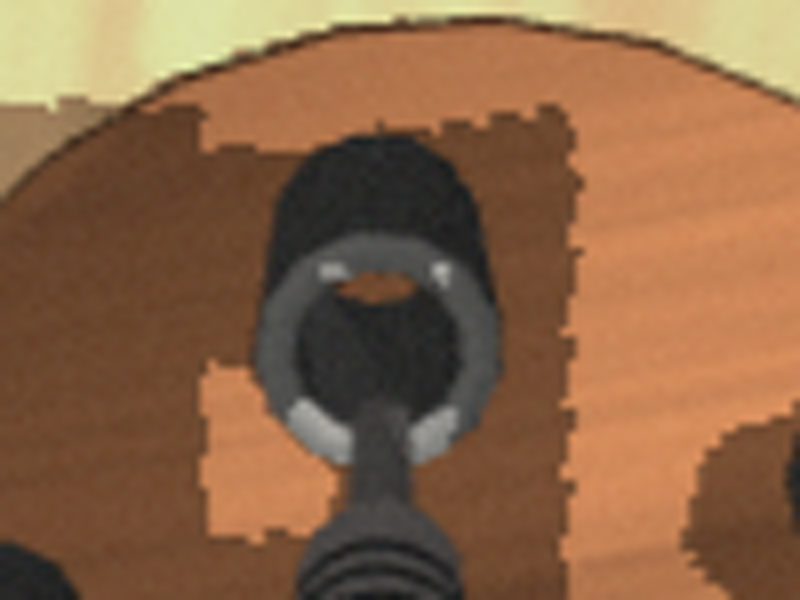

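View pics/b14.png

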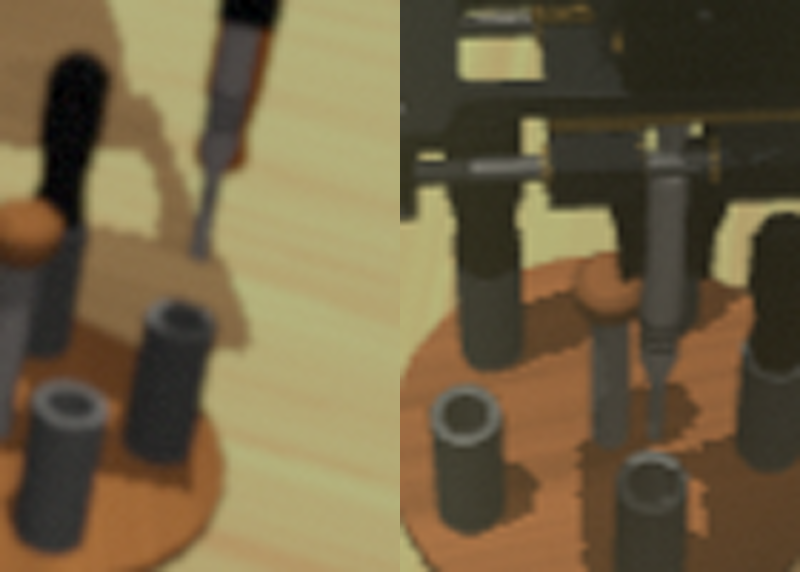

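```bash
python3 tube.py 14 317.4 183.75
python3 - <<'E'
from h import *
D={c:dict(np.load(f"{c}14.npz")) for c in("scene","side")}
def tri(obs):
    A=[];b=[]
    for c,uv in obs:
        C,r=ray(D[c],*uv);r/=np.linalg.norm(r);M=np.eye(3)-np.outer(r,r);A.append(M);b.append(M@C)
    return np.linalg.solve(sum(A),sum(b))
f=70/400
t=tri([("scene",(430+199*f,190+258*f)),("side",(290+256*f,230+438*f))])
m=tri([("scene",(430+180*f,190+320*f)),("side",(290+252*f,230+482*f))])
R=Ro.from_quat(robot.get_obs()["tool_rot"])
print(t,m,"move tool",R.inv().apply([m[0]-t[0],m[1]-t[1],0])*100)
E
```

```text
mouth px [0.46072192 0.33794579 0.075     ] rim (0.45991963148117065, 0.3376752734184265) 0.014027205295860767 0.07352964155483448
tip [0.4601985  0.33808062 0.10404832] axis [ 0.00152634 -0.00249073 -1.00036017]
move tool cm [-0.03522046 -0.03434008  0.00100935] down dir [ 0.02970104 -0.00108276  0.99955824] tip above rim mm 29.048319558448956
[0.45969752 0.34348555 0.10461172] [0.46058965 0.34172134 0.07469417] move tool [-0.18888168  0.05809348  0.00567539]
```

>>> send_rows([
  {"tx": -0.05,"ty": 0,"tz": 1,"rx": 0,"ry": 0,"rz": 0},
  {"tx": -0.02,"ty": 0,"tz": 2,"rx": 0,"ry": 0,"rz": 0},
  {"tx": 0,"ty": 0,"tz": 3,"rx": 0,"ry": 0,"rz": 0},
  {"tx": 0.03,"ty": 0,"tz": 4,"rx": 0,"ry": 0,"rz": 0},
  {"tx": 0.06,"ty": 0,"tz": 5,"rx": 0,"ry": 0,"rz": 0},
])

```text
time: 23.05
position: [0.4567, 0.3393, 0.1586]
tool_rot: [0.644, 0.764, -0.01, 0.011]
ft_force: [-0.0, -0.0, -0.6]
grip_width: 0.0133
```

>>> send_rows([
  {"tx": 0,"ty": 0,"tz": 0,"rx": 0,"ry": 0,"rz": 0},
  {"tx": 0,"ty": 0,"tz": 0,"rx": 0,"ry": 0,"rz": 0},
  {"tx": 0,"ty": 0,"tz": 0,"rx": 0,"ry": 0,"rz": 0},
])

```text
time: 23.3
position: [0.4574, 0.3397, 0.1603]
tool_rot: [0.644, 0.765, -0.01, 0.011]
ft_force: [-0.4, 0.5, -0.7]
grip_width: 0.0131
```

```bash
python3 look.py 15 270,140,100,75; python3 f.py
```

```text
[[0.4576 0.3398 0.1607]
 [0.4576 0.3398 0.1609]] 23.4
[ 0.15563    -0.27400965 -0.79139796] [0.45748402 0.3397382  0.16094262] -0.7913979609078646
```

View pics/w15z.png

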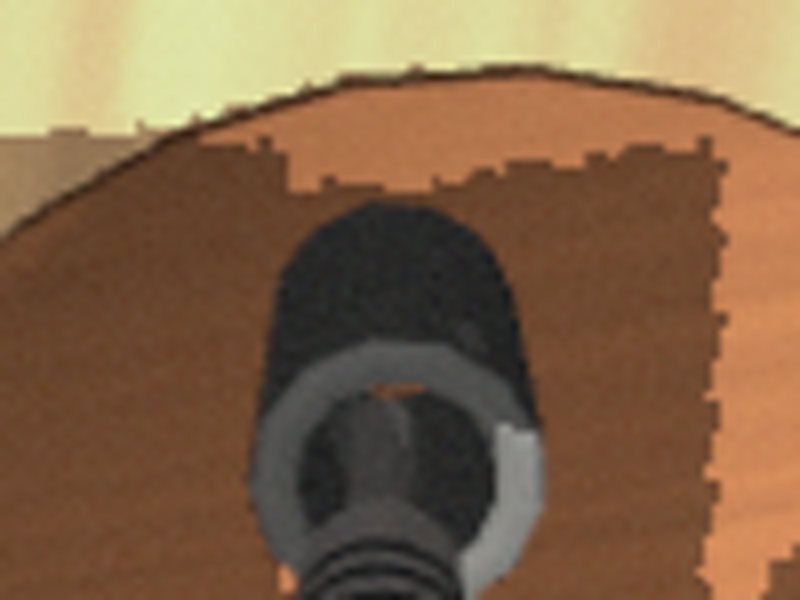

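View pics/b15.png

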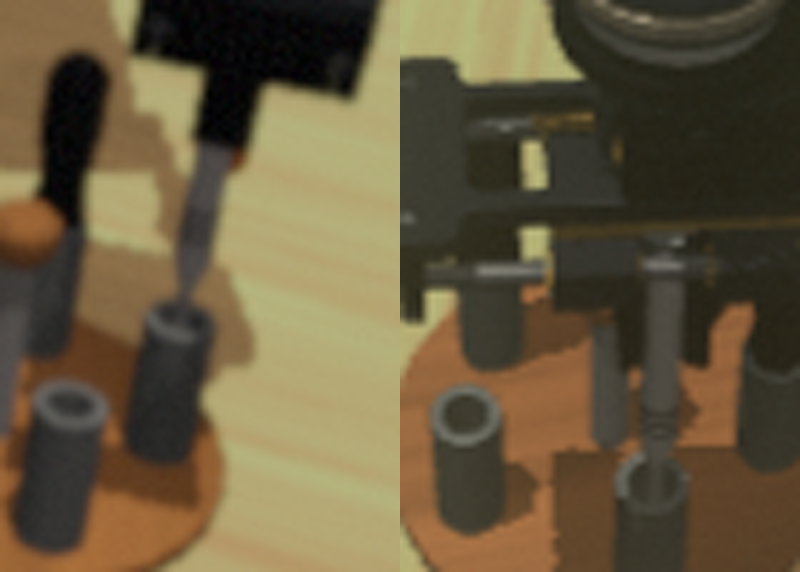

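>>> send_rows([
  {"tx": 0.01,"ty": 0.12,"tz": 0.5,"rx": 0,"ry": 0,"rz": 0},
  {"tx": 0.03,"ty": 0.12,"tz": 1.1,"rx": 0,"ry": 0,"rz": 0},
  {"tx": 0.05,"ty": 0.12,"tz": 1.7,"rx": 0,"ry": 0,"rz": 0},
  {"tx": 0.06,"ty": 0.12,"tz": 2.2,"rx": 0,"ry": 0,"rz": 0},
  {"tx": 0.06,"ty": 0.12,"tz": 2.2,"rx": 0,"ry": 0,"rz": 0},
])

```text
time: 24.07
position: [0.4574, 0.3391, 0.1367]
tool_rot: [0.644, 0.764, -0.011, 0.011]
ft_force: [-0.3, 0.7, 0.0]
grip_width: 0.0137
```

```bash
python3 f.py; python3 look.py 16 270,160,100,75
```

```text
[-0.27630171  0.38871174 -0.59277851] [0.45771186 0.33934225 0.13725871] -0.5927785139088483
[[0.4585 0.3398 0.1384]
 [0.4586 0.3398 0.1386]] 24.3167
```

View pics/w16z.png

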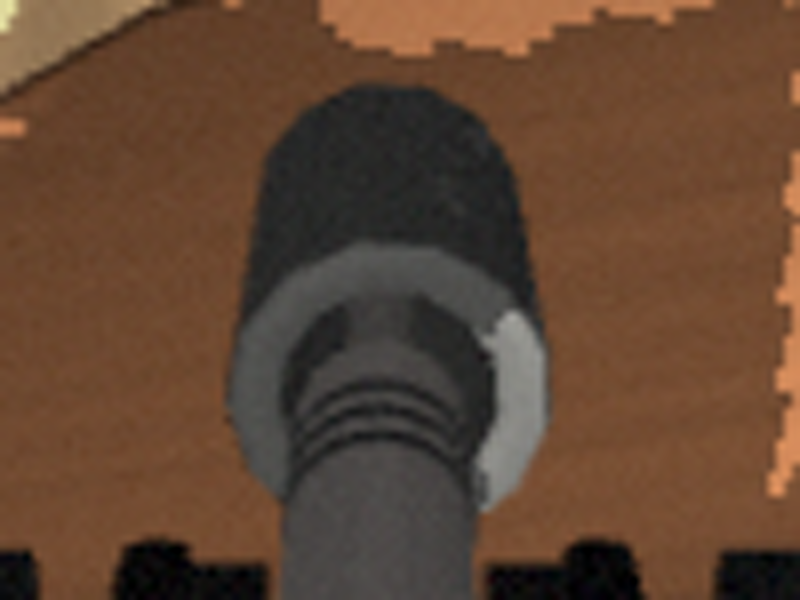

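View pics/b16.png

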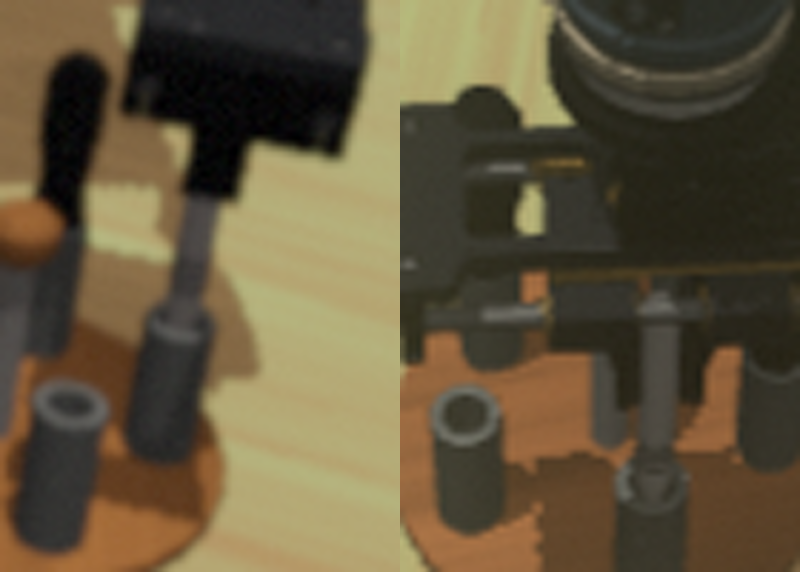

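>>> send_rows([
  {"tx": 0.1,"ty": 0.08,"tz": 0.1,"rx": 0,"ry": 0,"rz": 0},
  {"tx": 0.1,"ty": 0.08,"tz": 0.3,"rx": 0,"ry": 0,"rz": 0},
  {"tx": 0.11,"ty": 0.08,"tz": 0.5,"rx": 0,"ry": 0,"rz": 0},
  {"tx": 0.12,"ty": 0.08,"tz": 0.8,"rx": 0,"ry": 0,"rz": 0},
  {"tx": 0.12,"ty": 0.08,"tz": 0.8,"rx": 0,"ry": 0,"rz": 0},
])

```text
time: 24.83
position: [0.4585, 0.3405, 0.1296]
tool_rot: [0.644, 0.764, -0.01, 0.011]
ft_force: [-1.0, 0.2, -0.1]
grip_width: 0.0135
```

```bash
python3 f.py; python3 look.py 17 270,160,100,75
```

```text
[-0.44149485  0.25573249 -0.43594011] [0.45863993 0.3405873  0.12982252] -0.43594010701905805
[[0.459  0.3408 0.1303]
 [0.459  0.3408 0.1304]] 25.0833
```

View pics/w17z.png

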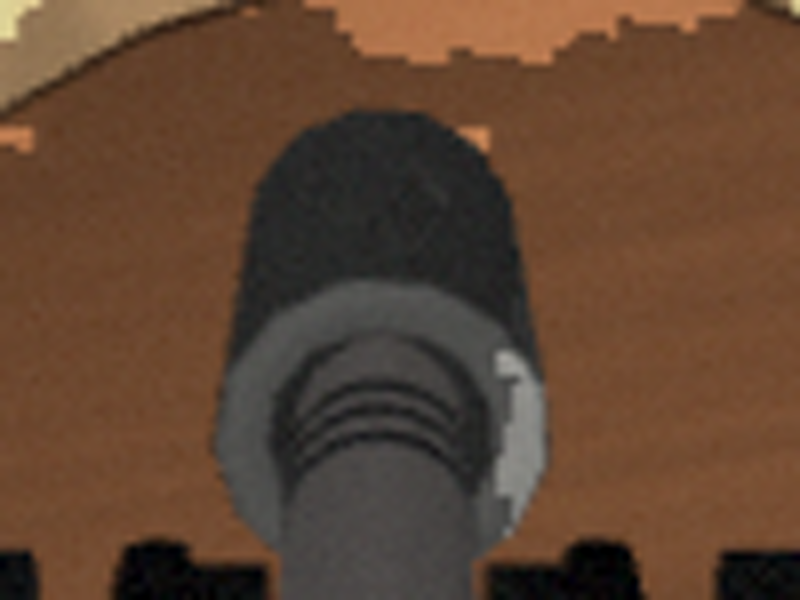

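>>> send_rows([
  {"tx": 0,"ty": 0,"tz": 0.2,"rx": 0,"ry": 0,"rz": 0},
  {"tx": 0.01,"ty": 0,"tz": 0.4,"rx": 0,"ry": 0,"rz": 0},
  {"tx": 0.01,"ty": 0,"tz": 0.6,"rx": 0,"ry": 0,"rz": 0},
  {"tx": 0.02,"ty": 0,"tz": 0.8,"rx": 0,"ry": 0,"rz": 0},
  {"tx": 0.02,"ty": 0,"tz": 0.8,"rx": 0,"ry": 0,"rz": 0},
])

```text
time: 25.6
position: [0.4586, 0.3406, 0.1218]
tool_rot: [0.644, 0.764, -0.01, 0.011]
ft_force: [-0.1, 0.8, -0.9]
grip_width: 0.0134
```

```bash
python3 f.py; python3 look.py 18 270,160,100,75
```

```text
[-0.03267027  0.44334224 -0.90200228] [0.45876274 0.34061935 0.12195742] -0.9020022848082845
[[0.459  0.3408 0.1223]
 [0.4591 0.3408 0.1224]] 25.85
```

View pics/b18.png

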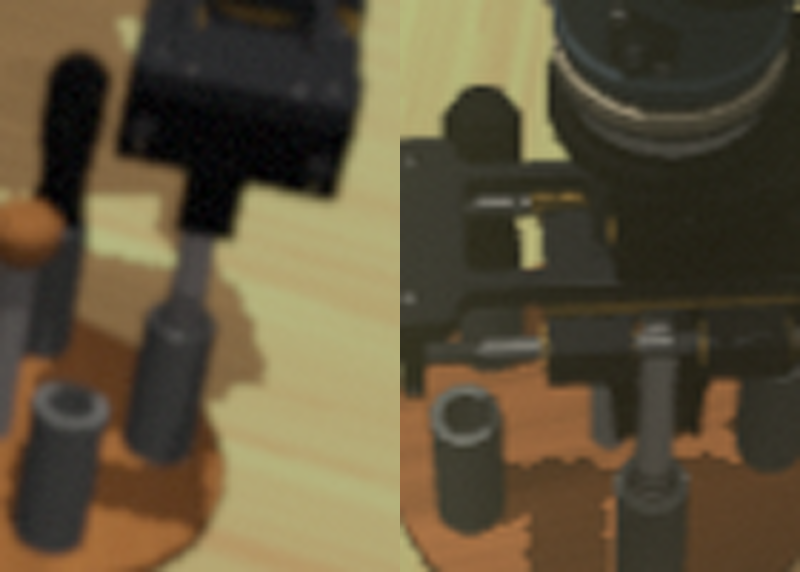

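Nearly down; go 2 mm more, then look for floor contact.

>>> send_rows([
  {"tx": 0,"ty": 0,"tz": 0.1,"rx": 0,"ry": 0,"rz": 0},
  {"tx": 0,"ty": 0,"tz": 0.2,"rx": 0,"ry": 0,"rz": 0},
  {"tx": 0,"ty": 0,"tz": 0.2,"rx": 0,"ry": 0,"rz": 0},
])

```text
time: 26.2
position: [0.4588, 0.3406, 0.1201]
tool_rot: [0.644, 0.764, -0.01, 0.011]
ft_force: [0.1, -1.0, -0.8]
grip_width: 0.013
```

>>> send_rows([
  {"tx": 0,"ty": 0,"tz": 0.1,"rx": 0,"ry": 0,"rz": 0},
  {"tx": 0,"ty": 0,"tz": 0.1,"rx": 0,"ry": 0,"rz": 0},
  {"tx": 0,"ty": 0,"tz": 0.1,"rx": 0,"ry": 0,"rz": 0},
])

```text
time: 26.45
position: [0.4597, 0.341, 0.12]
tool_rot: [0.644, 0.764, -0.009, 0.012]
ft_force: [0.3, -0.5, 4.0]
grip_width: 0.0135
```

>>> send_rows([
  {"tx": 0,"ty": 0,"tz": 0,"rx": 0,"ry": 0,"rz": 0},
  {"tx": 0,"ty": 0,"tz": 0,"rx": 0,"ry": 0,"rz": 0},
  {"tx": 0,"ty": 0,"tz": 0,"rx": 0,"ry": 0,"rz": 0},
  {"tx": 0,"ty": 0,"tz": 0,"rx": 0,"ry": 0,"rz": 0},
], claw=2.0)

```text
time: 26.78
position: [0.4587, 0.3405, 0.119]
tool_rot: [0.644, 0.765, -0.01, 0.011]
ft_force: [0.9, 0.7, -0.1]
grip_width: 0.0197
```

>>> send_rows([
  {"tx": 0,"ty": 0,"tz": 0,"rx": 0,"ry": 0,"rz": 0},
  {"tx": 0,"ty": 0,"tz": 0,"rx": 0,"ry": 0,"rz": 0},
  {"tx": 0,"ty": 0,"tz": 0,"rx": 0,"ry": 0,"rz": 0},
  {"tx": 0,"ty": 0,"tz": 0,"rx": 0,"ry": 0,"rz": 0},
], claw=4.0)

```text
time: 27.12
position: [0.459, 0.3406, 0.1193]
tool_rot: [0.644, 0.764, -0.01, 0.011]
ft_force: [-0.4, 0.3, -0.1]
grip_width: 0.0366
```

```bash
python3 look.py 19 270,230,100,75
```

```text
[[0.459  0.3406 0.1193]
 [0.459  0.3406 0.1193]] 27.2167
```

View pics/w19.png

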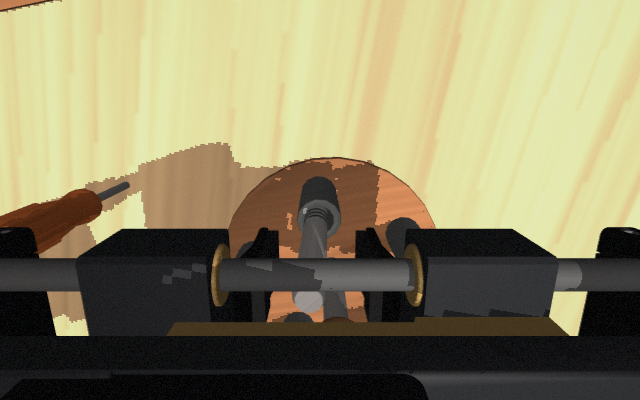

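View pics/b19.png

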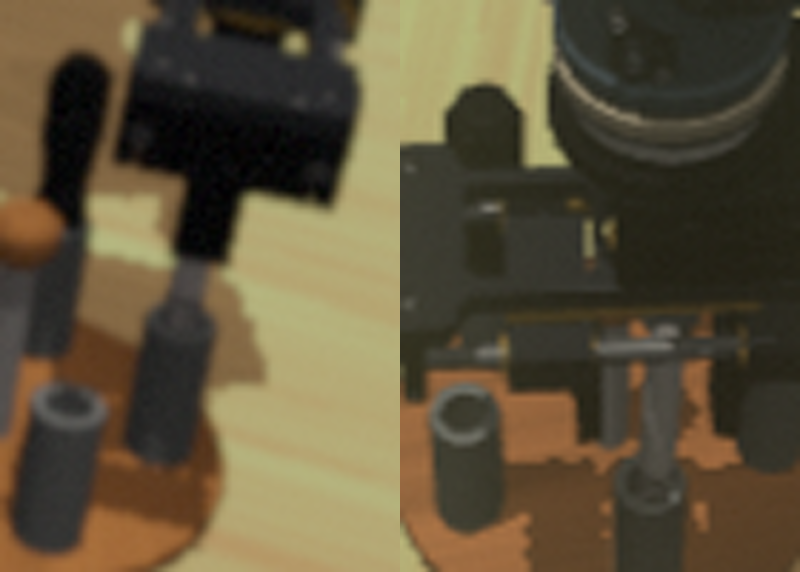

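The stylus has been let go and stands free between the open fingers, with its top at about (307,299) in the wrist picture. I'll rise straight up.

>>> send_rows([
  {"tx": 0.04,"ty": 0,"tz": -1.5,"rx": 0,"ry": 0,"rz": 0},
  {"tx": -0.1,"ty": 0,"tz": -4,"rx": 0,"ry": 0,"rz": 0},
  {"tx": -0.2,"ty": 0,"tz": -7.5,"rx": 0,"ry": 0,"rz": 0},
  {"tx": -0.3,"ty": 0,"tz": -11,"rx": 0,"ry": 0,"rz": 0},
  {"tx": -0.4,"ty": 0,"tz": -14.5,"rx": 0,"ry": 0,"rz": 0},
])

```text
time: 27.73
position: [0.4585, 0.3408, 0.2657]
tool_rot: [0.644, 0.765, -0.01, 0.011]
ft_force: [-0.2, -0.5, 0.4]
grip_width: 0.0399
```

>>> send_rows([
  {"tx": -4,"ty": 0,"tz": 0,"rx": 0,"ry": 0,"rz": 0},
  {"tx": -8,"ty": 0,"tz": 0,"rx": 0,"ry": 0,"rz": 0},
  {"tx": -12,"ty": 0,"tz": 0,"rx": 0,"ry": 0,"rz": 0},
  {"tx": -12,"ty": 0,"tz": 0,"rx": 0,"ry": 0,"rz": 0},
  {"tx": -12,"ty": 0,"tz": 0,"rx": 0,"ry": 0,"rz": 0},
])

```text
time: 28.15
position: [0.4796, 0.2211, 0.2683]
tool_rot: [0.646, 0.763, -0.009, 0.011]
ft_force: [-0.2, 0.5, -0.2]
grip_width: 0.0397
```

Run:
```python
from h import *
print(robot.get_obs()["position"],robot.get_obs()["time"])
w=cam("wrist","w20.png")
D={}
for c in("scene","side"): D[c]=cam(c,c+"20.png")
for c,d in D.items():
    print(c,[(n,[(round(float(r["p"]),2),np.round(r["xy"]).tolist()) for r in robot.tip_of(n,c)[:2]]) for n in ["router","reset_mouth","jar","mug","adapter","antenna_a_tip","antenna_b_tip"]])
a=cv2.imread("pics/scene20.png")[180:300,380:490];b=cv2.imread("pics/side20.png")[220:340,270:380]
cv2.imwrite("pics/b20.png",np.hstack([cv2.resize(x,(400,436),interpolation=cv2.INTER_CUBIC) for x in(a,b)]))
```

```text
[0.47961239 0.22105314 0.26828664] 28.15
scene [('router', []), ('reset_mouth', [(0.85, [216.0, 202.0])]), ('jar', [(0.64, [315.0, 241.0])]), ('mug', [(0.77, [257.0, 286.0]), (0.4, [459.0, 248.0])]), ('adapter', [(0.81, [243.0, 234.0])]), ('antenna_a_tip', [(0.67, [313.0, 240.0]), (0.63, [201.0, 154.0])]), ('antenna_b_tip', [(0.52, [230.0, 154.0])])]
side [('router', [(0.68, [331.0, 170.0])]), ('reset_mouth', [(0.7, [331.0, 149.0])]), ('jar', [(0.68, [324.0, 224.0])]), ('mug', [(0.83, [256.0, 208.0])]), ('adapter', [(0.38, [308.0, 180.0])]), ('antenna_a_tip', [(0.44, [332.0, 312.0])]), ('antenna_b_tip', [(0.56, [331.0, 314.0])])]
```

View pics/b20.png

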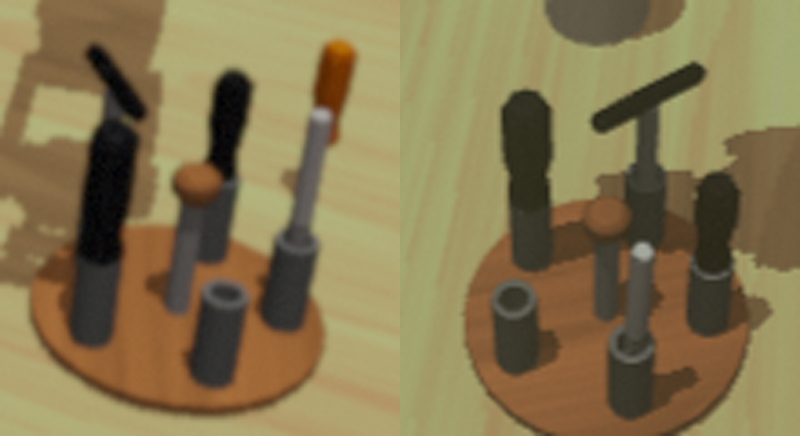

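View pics/scene20.png

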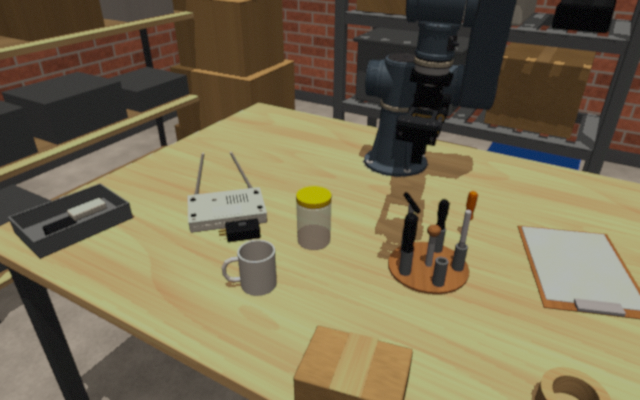

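>>> send_rows([
  {"tx": 0,"ty": 0,"tz": 0,"rx": 0,"ry": 0,"rz": 0},
  {"tx": 0,"ty": 0,"tz": 0,"rx": 0,"ry": 0,"rz": 0},
  {"tx": 0,"ty": 0,"tz": 0,"rx": 0,"ry": 0,"rz": 0},
])

```text
time: 29.25
position: [0.4793, 0.2227, 0.268]
tool_rot: [0.645, 0.764, -0.01, 0.011]
ft_force: [0.8, -0.5, 1.2]
grip_width: 0.0398
```

```bash
python3 -c "
from rig import robot;print(robot.hand_in())"
```

```text
the job is handed in; nothing more can be done
None
```

I took the stylus from the stand, pressed the reset button fully in, held it, and stood the stylus back in the tube it came from. I handed the job in at about 29 s; `hand_in` gives no verdict.

- **Press:** the button was held against its stop for about 3.5 s with at most about 12.7 N. As I backed off, the force fell from about 4 N to 0 over roughly 5 mm, which fits full travel and the button springing back. I had no direct reading of the button itself.
- **Stylus:** it touched the tube floor before I let go. The last pictures show it standing nearly upright, with the gripper well clear.
- **Other objects:** the router, antennas, jar, mug, adapter and other tools look unmoved to the eye and in the detections I compared.
- **Stand:** it turned about 25–30° while I was drawing the stylus out, and had stopped by the time I put the stylus back.
- **Disagreements:** the wrist camera and the two fixed cameras differed by 3–5 mm, so I aligned the tip by sight in the wrist picture. In the last check, the scene camera did not find the router and a few antenna detections were plainly wrong, so for those I relied on the pictures.

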